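# Shut a specimen disc in its viewing case and turn the case over

### The job

Lift the round specimen disc up and off its post on the drying stand, lay it flat in the pocket of the open viewing case and shut its lid fully; then turn the whole shut case over, so that the disc's underside can be viewed, and leave it lying flat on its lid on the grey work mat. Handle disc and case gently: never let either drop, or the case topple over by itself. Leave the square specimen plate, the Petri dish and the tweezers where they are.

Things in the scene. Friction and masses are not known exactly. Their poses are not given: they have to be found in the camera images.
- disc_mid (a point): centre of the round specimen disc: a loose flat aluminium ring, outer diameter 46 mm, central hole 20 mm, 12 mm thick (this point is half-way up), about 40 g, six tiny insects on its top face. It starts lying flat around one of the stand's two upright posts (either one) and must be raised 35 mm to clear the post. Its z axis is the ring's axis
- square_mid (a point): centre of the square specimen plate on the stand's other post: 42 mm square, 12 mm thick, hole 19 mm, half-way up. A bystander: leave it
- stand: drying stand, fixed: aluminium foot 70 mm (its x) by 180 mm (its y), 12 mm high, origin under its centre on the bench. Two upright steel posts at y = -55 and +55 mm, 16 mm thick below, each with a 32 mm wide shoulder whose top is at 55 mm (the mounts rest on it) and above that a 12 mm pin up to 83 mm
- mat: grey work mat, fixed: 340 mm (its x) by 300 mm (its y), 3 mm thick; origin at the centre of its underside, on the bench
- case_mid (a point): centre of the loose clamshell viewing case when shut: 104 mm (x) by 60 mm (y) by 32 mm (z), about 250 g with lid, lying on the mat. This point is fixed in the base half, 16 mm above its underside. Axes: x points to the hinged end, z up through the open face at the start (down once turned over)
- case: the case's base half, a shallow white tray 10 mm high; origin at the centre of its underside, axes as case_mid. The lid is a white half 22 mm deep with a paper label on its outer face; shut, all outer faces are flat and flush, so the shut case can stand on its hinged end (60 x 32 mm, 104 mm tall) and be gripped across its 60 mm width
- case_pocket (a point): centre of the floor of the square pocket in the base: pocket 54 x 54 mm, floor 4 mm above the case's underside, rim 6 mm above the floor, so that the top 6 mm of the disc stand proud of the rim. The pocket centre lies 17 mm from the case's centre toward the free end. Axes as case_mid. The shut lid leaves 2 mm of play over the disc
- lid (a joint): lid angle in rad: 0 = shut, 1.57 = upright, stop at 1.92. The hinge is stiff (0.06 N m): the lid stays at any angle, also shut when the case is turned
- lid_hinge (a point): middle of the hinge line, on the case's hinged end (x = +52 mm from the case's centre) 10 mm above the case's underside; the hinge line runs along the case's y. This point turns with the lid: its x and z equal the case's when shut
- lid_edge (a point): middle of the lid's free edge on its outer face (the top edge of the case's free end when shut), 104 mm from the hinge line along the lid and 22 mm outward; moves with the lid
- petri: glass Petri dish, 90 mm wide, 15 mm high, open; bystander, origin under its centre
- tweezers: steel tweezers lying flat on the bench, about 120 mm long along x, 8 mm high; bystander
- disc: the round disc itself, origin at the centre of its underside

How it is judged:
By the outcome, as a careful person would: the job done as asked, in the order asked, and still so for the second after the job is handed in, with the robot touching nothing.
It also fails if it takes over 72 s, if anything falls off the work surface, if the arm or the gripper's body presses on something with over 40 N, if the wrist force passes 120 N, or if a joint passes its speed limit or range.

### The arm

A 7-joint arm with a two-finger parallel gripper is mounted at the origin on the work surface. World frame = base frame: x ahead of the robot, y to its left, z up, the work surface at z = 0. Lengths are in m, angles in rad, forces in N, time in s.
With the tool pointing down it reaches from about 0.4 to 0.925 m from the base axis. Payload 5.6 kg.
Tool frame: the origin (TCP) lies between the finger pads; the fingertips stand 25 mm ahead of it and the grasp point (between the pads) lies 6 mm ahead of it; z points along the fingers, y is the line along which they close (so a half turn about z gives the same grasp; the last joint's range is limited). The gripper opens to 85 mm and grips with 20 to 120 N. Pads are 22 mm wide; open, the fingers measure 114 mm over their backs; the gripper's body (76 mm by 85 mm) begins 54 mm behind the grasp point. The pads swing forward as they close: fully open they stand 13 mm farther back than shut.
Start: joints at [1.117, 0.468, -0.012, 1.603, 0.006, 1.071, -0.056], TCP at [0.26, -0.596, 0.256] pointing down, gripper open.
Joint ranges: [-2.53, 2.53], [-0.31, 2.02], [-1.57, 1.55], [0.28, 2.44], [-1.29, 4.43], [0.15, 1.84], [-2.92, 2.92]. Speed limits (rad/s): [2.57, 2.57, 3.14, 3.14, 3.14, 3.14, 3.14].

### API

Orientations are given as a unit quaternion [w, x, y, z].
In Python, from cell import * gives the robot as it stands.
- The arm moves only by the tool carry_out, never from a script. Its argument "deltas" is a list that holds one entry, the list of rows, each a list of 5 numbers: the gripper's target within -1 to 1 (fully open at 1, half-way at 0, shut at -1), then the shift along the tool's x, y, z normalised to -1 to 1, where 1 is 200 mm, then the turn about the tool's z normalised to -1 to 1, where 1 is 180 degrees. In form: [[[grip, tx, ty, tz, spin], ...]]. A call has exactly 10 rows; each row shifts and turns the commanded pose from where the row before left it, along the tool's axes as they then stand; what a row does not reach is not made up. A row lasts 1/10 s, in which the tool goes at most 50 mm and 8.59 degrees, less where a joint would pass 70% of its speed; a pose out of reach is approached as far as the arm can. A call with a number of a shift or a turn outside -1 to 1 is refused whole. A call with a gripper value outside its range is refused whole. The fingers move at their own pace and stop on an object; "grip_force" is the grip in N (left out, the last holds). Time passes only in rows, so rows that do not move let the fingers close, or fill a call up. It gives the time, the measured TCP pose, the force, the opening and the grip force at its end, in the units of the state.
- get_state(): the state, without advancing time (a new reading comes with each control period).
- capture(name): name is "scene" or "top" or "wrist"; returns the picture (384x512x3 uint8, red, green, blue); there is no depth.
- camera_model(name): a dict with "fx", "fy", "cx", "cy" (pixels), "dist" ([k1, k2, p1, p2, k3] as OpenCV has them; the pictures are not rectified), "extrinsics" (4x4, takes a point from camera to world coordinates). Camera axes: x right, y down, z forward; pixel columns grow to the right and rows downward; lengths in m; the calibration is good to about 2 mm. A picture is of the moment at which its call begins: read the wrist's pose just before it. camera_model takes no time and is no camera call; for the wrist camera it gives the pose at the moment of the call.
- finish_job(): hands the job in; it is judged then, once.
The state is a dict: "clock": time; "joint_positions": joint angles; "qvel": joint speeds; "effort": joint torques, N m; "ee_pos": TCP position; "orientation": TCP orientation; "contact_force": force on the tool from outside, world axes, zero at the start; "ft_torque": the same for the moment, N m; "opening": finger opening in m; "gripper_force": force on a finger pad.
Only numpy, scipy, OpenCV 4.12 (cv2) and the standard library are available. Lean on these libraries where they do the work, as an engineer would, in place of code of your own. Each camera call takes 0.05 s, during which the arm holds its last target. There are 200 camera calls.

## Working session

There is one attempt and no reset: what is moved stays moved. The work goes in short steps, Python scripts to look and compute and a tool call to move; the robot and the scene stay as the last step left them, time stands still between calls to the robot, and variables do not carry over. Pictures are saved under pics/ and viewed, at most 10 in all, crops included, and the job is handed in when it is done.

Besides the shell and the picture viewer there is one more tool, called after "Call:" as name(argument=value, ...) on one line, values as JSON. carry_out: Moves the arm, as the interface text tells. Scaled input: -1 to 1 covers 200 mm each way for a shift and 180 degrees each way for a turn. Its arguments: {"type":"object","properties":{"deltas":{"type":"array"},"grip_force":{"type":"number"}},"required":["deltas"]}

```bash
mkdir -p pics
cat > h.py <<'E'
from cell import *
import numpy as np, cv2
def ray(cam,uv,M=None):
    m=M or camera_model(cam); K=np.array([[m['fx'],0,m['cx']],[0,m['fy'],m['cy']],[0,0,1.]])
    p=cv2.undistortPoints(np.array(uv,float).reshape(-1,1,2),K,np.array(m['dist'],float)).reshape(-1,2)
    T=np.array(m['extrinsics']); d=np.c_[p,np.ones(len(p))]@T[:3,:3].T
    return T[:3,3],d
def onz(cam,uv,z,M=None):
    o,d=ray(cam,uv,M); return o+d*((z-o[2])/d[:,2])[:,None]
E
python3 - <<'E'
from h import *
s=get_state();print({k:np.round(v,3) for k,v in s.items()})
a=[capture(n) for n in('scene','top','wrist')]
for n,i in zip('stw',a): cv2.imwrite(f'pics/{n}0.png',i[:,:,::-1])
for n in('scene','top','wrist'):print(n,np.round(camera_model(n)['extrinsics'],3).tolist(),camera_model(n)['fx'])
E
```

```text
{'clock': np.float64(0.0), 'joint_positions': array([ 1.117,  0.468, -0.012,  1.604,  0.006,  1.071, -0.056]), 'qvel': array([ 0.   ,  0.   , -0.   ,  0.001,  0.001, -0.001, -0.001]), 'effort': array([ 1.0000e-03, -5.3239e+01,  2.2000e-02, -2.5131e+01,  1.1000e-02,
        8.0000e-03,  0.0000e+00]), 'ee_pos': array([ 0.259, -0.595,  0.255]), 'orientation': array([-0.001,  0.979,  0.204, -0.   ]), 'contact_force': array([-0.836,  0.312,  0.544]), 'ft_torque': array([ 0.018, -0.019, -0.084]), 'gripper_force': np.float64(0.0), 'opening': np.float64(0.085)}
scene [[-0.744, 0.377, -0.552, 1.06], [0.668, 0.429, -0.607, 0.502], [0.008, -0.821, -0.571, 0.565], [0.0, 0.0, 0.0, 1.0]] 420.9206801673582
top [[0.029, -0.983, 0.182, 0.376], [-0.999, -0.025, 0.021, -0.064], [-0.016, -0.183, -0.983, 0.949], [0.0, 0.0, 0.0, 1.0]] 497.2602914213027
wrist [[0.4, -0.875, -0.272, 0.328], [-0.917, -0.382, -0.117, -0.566], [-0.001, 0.296, -0.955, 0.373], [0.0, 0.0, 0.0, 1.0]] 286.09037767166456
```

View pics/t0.png

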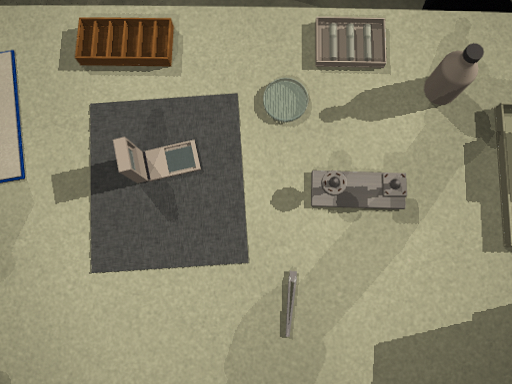

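View pics/s0.png

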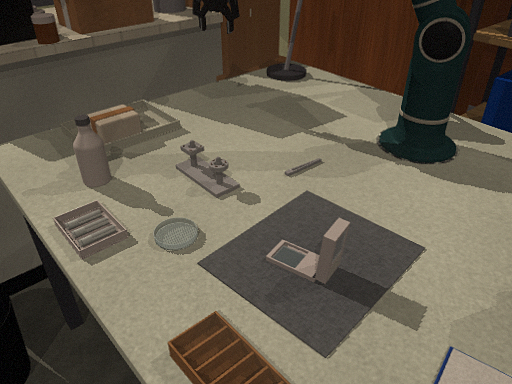

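Run:
```python
from h import *
for n,uv,z in [('disc',(334,182),.061),('square',(395,184),.061),('pocket',(181,159),.01),('free1',(195,141),.013),('free2',(201,171),.013),('hng',(148,180),.013),('lidtop',(115,139),.115),('lidtop2',(124,172),.115),('mat',(90,104),.003),('mat',(238,94),.003),('mat',(90,272),.003),('mat',(248,262),.003),('stand',(312,171),.012),('st',(404,209),.012),('petri',(285,100),.01),('tw',(290,303),.0)]:
    print(n,np.round(onz('top',[uv],z)[0],3))
```

```text
disc [ 0.566 -0.2    0.061]
square [ 0.565 -0.311  0.061]
pocket [0.616 0.09  0.01 ]
free1 [0.652 0.064 0.013]
free2 [0.592 0.049 0.013]
hng [0.571 0.151 0.013]
lidtop [0.622 0.191 0.115]
lidtop2 [0.563 0.17  0.115]
mat [0.728 0.282 0.003]
mat [ 0.755 -0.017  0.003]
mat [0.392 0.253 0.003]
mat [ 0.42  -0.047  0.003]
stand [ 0.597 -0.165  0.012]
st [ 0.528 -0.341  0.012]
petri [ 0.742 -0.111  0.01 ]
tw [ 0.346 -0.127  0.   ]
```

Call:
carry_out(deltas=[[[1, 0.21, -0.115, 0, 0], [1, 0.21, -0.115, 0, 0], [1, 0.21, -0.115, 0, 0], [1, 0.21, -0.115, 0, 0], [1, 0.21, -0.115, 0, 0], [1, 0.21, -0.115, 0, 0], [1, 0.21, -0.115, 0, 0], [1, 0.21, -0.115, 0, 0], [1, 0.21, -0.115, 0, 0], [1, 0.1, -0.06, 0, 0.045]]])

```text
clock: 1.15
ee_pos: [0.5395, -0.2313, 0.2561]
orientation: [-0.001, 0.991, 0.136, 0.001]
contact_force: [-0.6, -0.4, 0.5]
opening: 0.0852
gripper_force: 0.0
```

Run:
```python
from h import *
s=get_state();print({k:np.round(v,3).tolist() for k,v in s.items()})
i=capture('wrist');cv2.imwrite('pics/w1.png',i[:,:,::-1])
```

```text
{'clock': 1.15, 'joint_positions': [0.473, 0.371, -0.157, 1.755, 0.063, 1.021, -1.005], 'qvel': [-0.519, 0.052, 0.246, -0.086, -0.058, 0.032, -1.781], 'effort': [2.776, -46.892, -2.186, -24.194, 0.135, -0.038, 2.318], 'ee_pos': [0.54, -0.231, 0.256], 'orientation': [-0.001, 0.991, 0.136, 0.001], 'contact_force': [-0.558, -0.391, 0.515], 'ft_torque': [-0.043, -0.043, -0.004], 'gripper_force': 0.0, 'opening': 0.085}
```

View pics/w1.png

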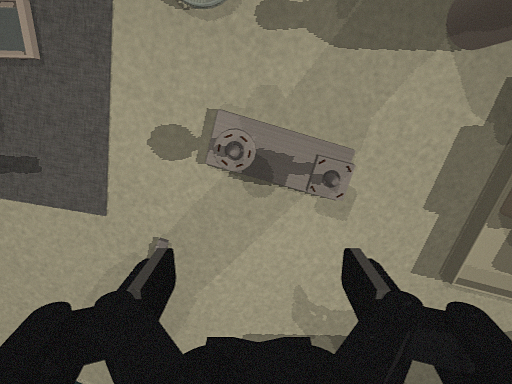

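Run:
```python
from h import *
capture('wrist')
s=get_state();M=camera_model('wrist');i=capture('wrist');print(s['ee_pos'],s['orientation'],M['cx'],M['cy'])
g=cv2.cvtColor(i,cv2.COLOR_RGB2GRAY)
for p2 in(25,18):
  c=cv2.HoughCircles(g[90:230,170:310],cv2.HOUGH_GRADIENT,1,8,param1=80,param2=p2,minRadius=15,maxRadius=28)
  if c is not None:
    for x,y,r in c[0][:5]:print(x+170,y+90,r,onz('wrist',[(x+170,y+90)],.067,M)[0].round(4), onz('wrist',[(x+170+r,y+90)],.067,M)[0].round(4))
cv2.imwrite('pics/w2.png',cv2.resize(i[90:230,170:370,::-1],None,fx=4,fy=4,interpolation=cv2.INTER_CUBIC))
```

```text
[ 0.53932951 -0.23137959  0.2559914 ] [-9.83369466e-04  9.90590528e-01  1.36854839e-01  4.39077294e-04] 258.14747209211146 197.45619438854533
234.5 149.5 20.7 [ 0.565  -0.1979  0.067 ] [ 0.5709 -0.2191  0.067 ]
234.5 149.5 20.7 [ 0.565  -0.1979  0.067 ] [ 0.5709 -0.2191  0.067 ]
```

View pics/w2.png

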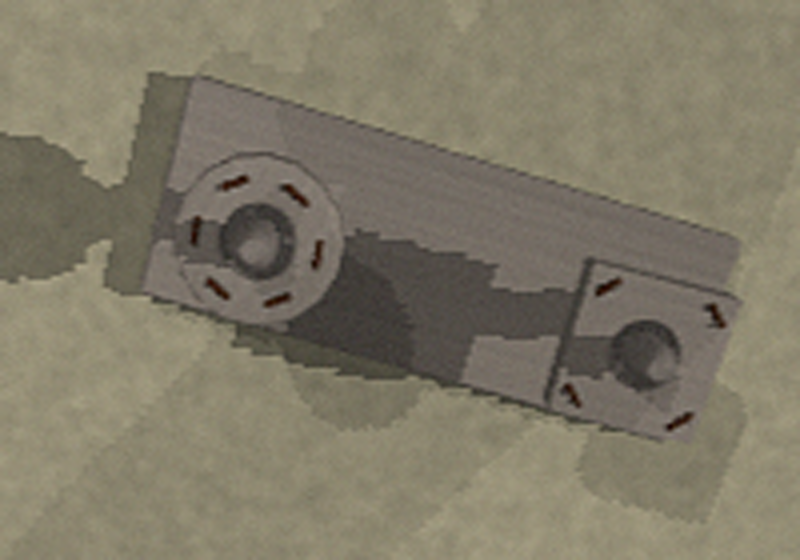

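Call:
carry_out(deltas=[[[1, 0.17, -0.123, 0, 0], [1, 0, 0, 0.2, 0], [1, 0, 0, 0.2, 0], [1, 0, 0, 0.2, 0], [1, 0, 0, 0.1, 0], [1, 0, 0, 0.1, 0], [1, 0, 0, 0.05, 0], [1, 0, 0, 0.01, 0], [1, 0, 0, 0, 0], [1, 0, 0, 0, 0]]], grip_force=25)

```text
clock: 2.3
ee_pos: [0.5638, -0.2041, 0.0854]
orientation: [0.001, 0.991, 0.134, 0.001]
contact_force: [0.4, -0.5, -0.2]
opening: 0.0855
gripper_force: 0.0
```

Call:
carry_out(deltas=[[[0.4, 0, 0, 0, 0], [0.2, 0, 0, 0, 0], [0.1, 0, 0, 0, 0], [0, 0, 0, 0, 0], [-0.3, 0, 0, 0, 0], [-0.3, 0, 0, 0, 0], [-0.3, 0, 0, 0, 0], [-0.3, 0, 0, 0, 0], [-0.3, 0, 0, 0, 0], [-0.3, 0, 0, 0, 0]]], grip_force=25)

```text
clock: 3.3
ee_pos: [0.5631, -0.2017, 0.085]
orientation: [-0.001, 0.991, 0.135, -0.0]
contact_force: [-3.2, 4.4, 6.0]
opening: 0.0436
gripper_force: 24.9
```

Run:
```python
from h import *
s=get_state();print({k:np.round(v,4).tolist() for k,v in s.items() if k in('ee_pos','opening','contact_force','gripper_force','orientation')})
i=capture('wrist');cv2.imwrite('pics/w3.png',i[:,:,::-1])
```

```text
{'ee_pos': [0.5631, -0.2017, 0.085], 'orientation': [-0.0009, 0.9909, 0.1349, -0.0003], 'contact_force': [-3.2419, 4.4372, 5.9671], 'gripper_force': 24.8724, 'opening': 0.0436}
```

View pics/w3.png

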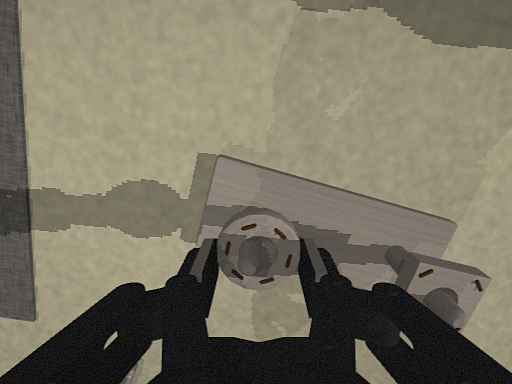

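Run:
```python
from h import *
print(onz('wrist',[(258,249),(218,249),(300,249),(258,207)],.067).round(4))
i=cv2.imread('pics/w3.png');cv2.imwrite('pics/w3c.png',cv2.resize(i[180:320,160:350],None,fx=4,fy=4,interpolation=cv2.INTER_CUBIC))
```

```text
[[ 0.5679 -0.2005  0.067 ]
 [ 0.5623 -0.1803  0.067 ]
 [ 0.5738 -0.2217  0.067 ]
 [ 0.5903 -0.1943  0.067 ]]
```

View pics/w3c.png

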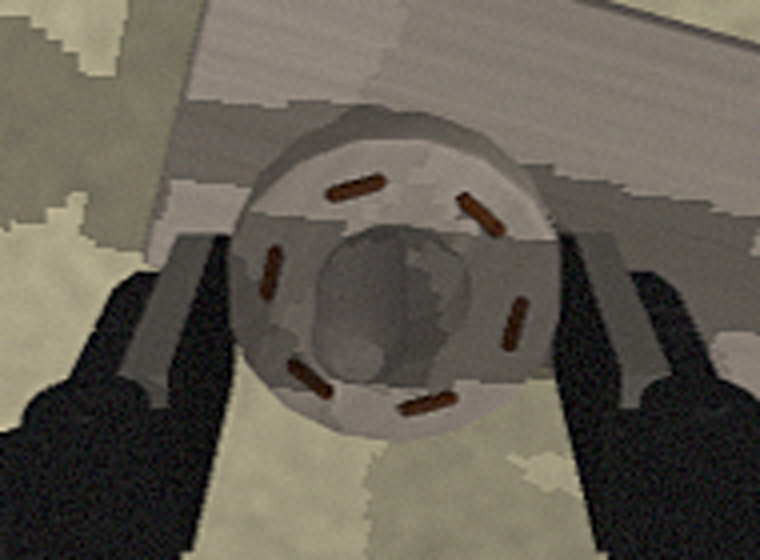

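Call:
carry_out(deltas=[[[-0.3, 0, 0, -0.02, 0], [-0.3, 0, 0, -0.03, 0], [-0.3, 0, 0, -0.03, 0], [-0.3, 0, 0, -0.04, 0], [-0.3, 0, 0, -0.04, 0], [-0.3, 0, 0, -0.04, 0], [-0.3, 0, 0, -0.04, 0], [-0.3, 0, 0, -0.04, 0], [-0.3, 0, 0, -0.04, 0], [-0.3, 0, 0, 0, 0]]])

```text
clock: 4.35
ee_pos: [0.564, -0.2039, 0.1498]
orientation: [0.001, 0.991, 0.134, 0.001]
contact_force: [-0.3, 1.1, -0.4]
opening: 0.0438
gripper_force: 26.5
```

Run:
```python
from h import *
s=get_state();print({k:np.round(v,4).tolist() for k,v in s.items() if k in('ee_pos','opening','contact_force','gripper_force','orientation')})
i=capture('wrist');j=capture('scene')
cv2.imwrite('pics/w4.png',np.hstack([cv2.resize(i[180:330,150:360],(420,300)),cv2.resize(j[130:230,160:300],(378,270+30))])[:,:,::-1])
```

```text
{'ee_pos': [0.564, -0.2039, 0.1498], 'orientation': [0.0007, 0.991, 0.1342, 0.0012], 'contact_force': [-0.3112, 1.0995, -0.3611], 'gripper_force': 26.4789, 'opening': 0.0438}
```

View pics/w4.png

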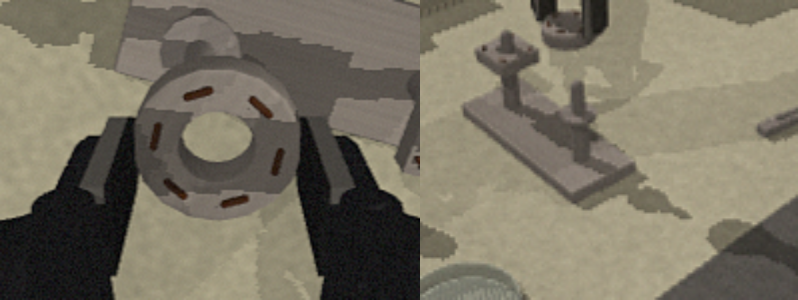

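Call:
carry_out(deltas=[[[-0.3, 0.02, -0.08, 0, 0], [-0.3, 0.04, -0.16, 0, 0], [-0.3, 0.04, -0.16, 0, 0], [-0.3, 0.04, -0.16, 0, 0], [-0.3, 0.04, -0.16, 0, 0], [-0.3, 0.04, -0.16, 0, 0], [-0.3, 0.04, -0.16, 0, 0], [-0.3, 0.04, -0.16, 0, 0], [-0.3, 0.02, -0.12, 0, 0], [-0.3, 0, 0, 0, 0]]])

```text
clock: 5.45
ee_pos: [0.5531, 0.0743, 0.1479]
orientation: [-0.001, 0.99, 0.138, -0.0]
contact_force: [-0.1, 0.9, -0.7]
opening: 0.0438
gripper_force: 26.5
```

Run:
```python
from h import *
capture('top')
s=get_state();M=camera_model('wrist');i=capture('wrist')
print({k:np.round(v,4).tolist() for k,v in s.items() if k in('ee_pos','opening','contact_force','gripper_force','orientation')})
cv2.imwrite('pics/w5.png',i[:,:,::-1]);np.save('w5.npy',i);import pickle;pickle.dump(M,open('w5.pkl','wb'))
```

```text
{'ee_pos': [0.5535, 0.0715, 0.1478], 'orientation': [-0.0006, 0.9906, 0.1369, -0.0006], 'contact_force': [0.5822, -0.7074, -0.4154], 'gripper_force': 26.4755, 'opening': 0.0438}
```

View pics/w5.png

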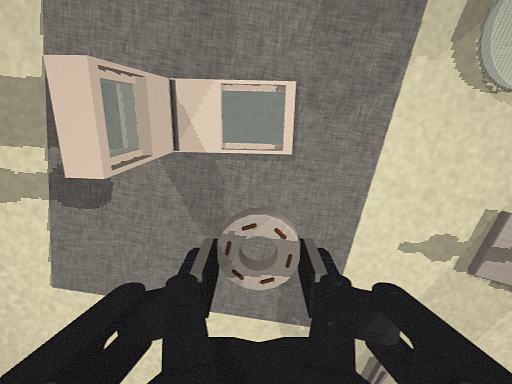

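Run:
```python
from h import *
import pickle
M=pickle.load(open('w5.pkl','rb'))
c=onz('wrist',[(296,80),(292,154),(173,151),(176,80)],.013,M);print(c.round(4))
f=(c[0]+c[1])/2;y=c[0]-c[1];print('width',np.hypot(*y[:2]),'free mid',f.round(4))
for a,b in((0,1),(3,2)):
  d=c[a]-c[b];print(np.degrees(np.arctan2(d[1],d[0])).round(1))
for a,b in((2,1),(3,0)):
  d=c[a]-c[b];print(np.degrees(np.arctan2(d[1],d[0])).round(1))
for th in(1.6,1.7,1.8,1.92):
  zo=.013+.104*np.sin(th)+.022*np.cos(th); zi=.013+.104*np.sin(th)
  lo=onz('wrist',[(45,57),(67,178)],zo,M);li=onz('wrist',[(93,57),(107,178)],zi,M)
  print(th,round(zo,4),lo.round(4)[:,:2].tolist(),li.round(4)[:,:2].tolist(),'w',np.linalg.norm(lo[0]-lo[1]).round(4),np.linalg.norm(li[0]-li[1]).round(4))
print(onz('wrist',[(258,249)],.147-.024+.006,M))
```

```text
[[0.6556 0.068  0.013 ]
 [0.5971 0.0527 0.013 ]
 [0.5712 0.1541 0.013 ]
 [0.629  0.1625 0.013 ]]
width 0.06050657462542748 free mid [0.6263 0.0604 0.013 ]
14.7
8.3
104.3
105.7
1.6 0.1163 [[0.6209, 0.1949], [0.5641, 0.1801]] [[0.627, 0.1727], [0.5702, 0.1593]] w 0.0586 0.0584
1.7 0.1133 [[0.6208, 0.197], [0.5629, 0.1819]] [[0.627, 0.1731], [0.5699, 0.1597]] w 0.0598 0.0587
1.8 0.1093 [[0.6206, 0.1998], [0.5612, 0.1843]] [[0.627, 0.1741], [0.5692, 0.1605]] w 0.0614 0.0594
1.92 0.1032 [[0.6204, 0.204], [0.5587, 0.188]] [[0.6271, 0.1761], [0.5678, 0.1622]] w 0.0638 0.0608
[[0.55779649 0.07256175 0.129     ]]
```

Call:
carry_out(deltas=[[[-0.3, 0.1, -0.01, 0, 0], [-0.3, 0.1, -0.01, 0, 0], [-0.3, 0.1, -0.004, 0.05, 0], [-0.3, 0.016, 0, 0.1, 0], [-0.3, 0, 0, 0.1, 0], [-0.3, 0, 0, 0.1, 0], [-0.3, 0, 0, 0.06, 0], [-0.3, 0, 0, 0, 0], [-0.3, 0, 0, 0, 0], [-0.3, 0, 0, 0, 0]]])

```text
clock: 6.55
ee_pos: [0.6151, 0.0894, 0.0674]
orientation: [0.0, 0.991, 0.134, 0.001]
contact_force: [-0.4, 0.1, -0.5]
opening: 0.0433
gripper_force: 26.5
```

Run:
```python
from h import *
s=get_state();M=camera_model('wrist');i=capture('wrist')
print({k:np.round(v,4).tolist() for k,v in s.items() if k in('ee_pos','opening','contact_force','gripper_force','orientation')})
# white case mask + corners
hsv=cv2.cvtColor(i,cv2.COLOR_RGB2HSV);m=((hsv[:,:,2]>140)).astype(np.uint8)
n,l,st,ce=cv2.connectedComponentsWithStats(m);print([tuple(x) for x in st[1:] if x[4]>400])
def proj(P):
    T=np.linalg.inv(np.array(M['extrinsics']));K=np.array([[M['fx'],0,M['cx']],[0,M['fy'],M['cy']],[0,0,1.]])
    return cv2.projectPoints(np.array(P,float),cv2.Rodrigues(T[:3,:3])[0],T[:3,3],K,np.array(M['dist'],float))[0][:,0]
F=np.array([.6263,.0604,.013]);ux=np.array([-.2538,.9673,0]);uy=np.array([-.9673,-.2538,0])
P=[F+a*ux+b*uy for a,b in((0,-.03),(0,.03),(.008,-.027),(.062,-.027),(.062,.027),(.008,.027),(.035,0))]
q=proj(P);print(q.round(0).tolist())
for p in q: cv2.circle(i,(int(p[0]),int(p[1])),2,(255,0,0),-1)
cv2.imwrite('pics/w6.png',i[:,:,::-1])
```

```text
{'ee_pos': [0.6151, 0.0894, 0.0674], 'orientation': [0.0, 0.991, 0.1341, 0.0009], 'contact_force': [-0.4223, 0.0763, -0.5274], 'gripper_force': 26.4722, 'opening': 0.0433}
[(np.int32(281), np.int32(0), np.int32(231), np.int32(372), np.int32(25429)), (np.int32(0), np.int32(174), np.int32(309), np.int32(187), np.int32(24070))]
[[309.0, 180.0], [303.0, 266.0], [295.0, 185.0], [208.0, 184.0], [211.0, 261.0], [291.0, 262.0], [251.0, 225.0]]
```

View pics/w6.png

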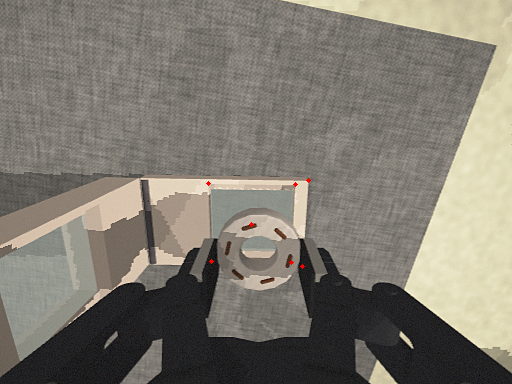

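Call:
carry_out(deltas=[[[-0.3, -0.005, -0.02, 0, 0], [-0.3, 0, 0, 0.02, 0], [-0.3, 0, 0, 0.02, 0], [-0.3, 0, 0, 0.02, 0], [-0.3, 0, 0, 0.02, 0], [-0.3, 0, 0, 0.02, 0], [-0.3, 0, 0, 0.015, 0], [-0.3, 0, 0, 0.01, 0], [-0.3, 0, 0, 0, 0], [-0.3, 0, 0, 0, 0]]])

```text
clock: 7.6
ee_pos: [0.6123, 0.0931, 0.0413]
orientation: [0.0, 0.991, 0.134, 0.0]
contact_force: [-0.3, 0.8, -0.3]
opening: 0.0434
gripper_force: 26.5
```

Run:
```python
from h import *
s=get_state();M=camera_model('wrist');i=capture('wrist');np.save('w7.npy',i)
print({k:np.round(v,4).tolist() for k,v in s.items() if k in('ee_pos','opening','contact_force','gripper_force','orientation')})
print('disc at',onz('wrist',[(258,249)],s['ee_pos'][2]-.018,M).round(4))
```

```text
{'ee_pos': [0.6123, 0.0931, 0.0413], 'orientation': [0.0, 0.9909, 0.1343, 0.0], 'contact_force': [-0.2976, 0.8178, -0.3463], 'gripper_force': 26.4753, 'opening': 0.0434}
disc at [[0.6171 0.0942 0.0233]]
```

Call:
carry_out(deltas=[[[-0.3, 0, 0, 0.005, 0], [-0.3, 0, 0, 0.005, 0], [-0.3, 0, 0, 0.005, 0], [-0.3, 0, 0, 0, 0], [-0.3, 0, 0, 0.004, 0], [-0.3, 0, 0, 0, 0], [-0.3, 0, 0, 0, 0], [-0.3, 0, 0, 0, 0], [-0.3, 0, 0, 0, 0], [-0.3, 0, 0, 0, 0]]])

```text
clock: 8.65
ee_pos: [0.6123, 0.093, 0.0375]
orientation: [0.0, 0.991, 0.134, 0.0]
contact_force: [0.1, -0.9, -0.2]
opening: 0.0437
gripper_force: 26.5
```

Another millimetre or so, watching for contact.

Call:
carry_out(deltas=[[[-0.3, 0, 0, 0.003, 0], [-0.3, 0, 0, 0, 0], [-0.3, 0, 0, 0.003, 0], [-0.3, 0, 0, 0, 0], [-0.3, 0, 0, 0, 0], [-0.3, 0, 0, 0, 0], [-0.3, 0, 0, 0, 0], [-0.3, 0, 0, 0, 0], [-0.3, 0, 0, 0, 0], [-0.3, 0, 0, 0, 0]]])

```text
clock: 9.65
ee_pos: [0.6124, 0.0931, 0.037]
orientation: [0.0, 0.991, 0.134, 0.0]
contact_force: [-3.1, -1.7, 5.8]
opening: 0.0437
gripper_force: 27.1
```

Call:
carry_out(deltas=[[[0.06, 0, 0, 0, 0], [0.1, 0, 0, 0, 0], [0.15, 0, 0, 0, 0], [0.2, 0, 0, 0, 0], [0.3, 0, 0, 0, 0], [0.4, 0, 0, 0, 0], [0.4, 0, 0, 0, 0], [0.4, 0, 0, -0.02, 0], [0.4, 0, 0, -0.04, 0], [0.4, 0, 0, -0.04, 0]]])

```text
clock: 10.65
ee_pos: [0.6124, 0.0931, 0.057]
orientation: [-0.0, 0.991, 0.134, 0.0]
contact_force: [-0.1, -0.3, -0.5]
opening: 0.0597
gripper_force: 0.0
```

Run:
```python
from h import *
capture('top')
s=get_state();M=camera_model('wrist');i=capture('wrist')
print({k:np.round(v,4).tolist() for k,v in s.items() if k in('ee_pos','opening','contact_force','gripper_force','joint_positions')})
cv2.imwrite('pics/w8.png',i[:,:,::-1])
h=cv2.cvtColor(i,cv2.COLOR_RGB2GRAY)
c=cv2.HoughCircles(h[150:350,150:370],cv2.HOUGH_GRADIENT,1,15,param1=80,param2=20,minRadius=20,maxRadius=60)
if c is not None:
  for x,y,r in c[0][:4]:print(x+150,y+150,r,onz('wrist',[(x+150,y+150),(x+150+r,y+150)],.019,M).round(4).tolist())
# insects: dark reddish marks
hs=cv2.cvtColor(i,cv2.COLOR_RGB2HSV);m=((hs[:,:,1]>150)&(hs[:,:,2]>25)&((hs[:,:,0]<12)|(hs[:,:,0]>172))).astype(np.uint8)
n,l,st,ce=cv2.connectedComponentsWithStats(m)
p=[ce[k] for k in range(1,n) if st[k][4]>=8];print(len(p));P=onz('wrist',p,.019,M);print(P.round(4),P.mean(0),st[1:,4])
```

```text
{'joint_positions': [-0.0783, 0.6784, -0.1705, 1.7865, 0.1686, 0.6881, -1.6435], 'ee_pos': [0.6134, 0.0933, 0.0586], 'contact_force': [0.3129, 0.0485, 1.3149], 'gripper_force': 0.0, 'opening': 0.0595}
272.5 210.5 58.3 [[0.6336, 0.09, 0.019], [0.6426, 0.0573, 0.019]]
272.5 250.5 58.3 [[0.6088, 0.0827, 0.019], [0.6182, 0.0486, 0.019]]
294.5 216.5 58.3 [[0.6334, 0.0765, 0.019], [0.6425, 0.0436, 0.019]]
273.5 228.5 58.3 [[0.6229, 0.0862, 0.019], [0.6321, 0.0529, 0.019]]
9
[[0.6276 0.1029 0.019 ]
 [0.6293 0.1004 0.019 ]
 [0.6296 0.0872 0.019 ]
 [0.6277 0.0841 0.019 ]
 [0.6126 0.1097 0.019 ]
 [0.6146 0.0768 0.019 ]
 [0.5997 0.1012 0.019 ]
 [0.5994 0.0859 0.019 ]
 [0.6015 0.0826 0.019 ]] [0.61577507 0.09230117 0.019     ] [10  9  4 11 11  4 10  1 17 13  1 14 10]
```

Call:
carry_out(deltas=[[[0.4, 0, 0, -0.15, -0.04], [0.4, 0, 0, -0.2, -0.047], [0, 0, 0, -0.2, -0.047], [-0.5, 0, 0, -0.04, -0.047], [-1, 0, 0, 0, -0.047], [-1, 0, 0, 0, -0.047], [-1, 0, 0, 0, -0.047], [-1, 0, 0, 0, -0.047], [-1, 0, 0, 0, -0.047], [-1, 0, 0, 0, -0.047]]], grip_force=20)

```text
clock: 11.75
ee_pos: [0.6122, 0.0929, 0.1744]
orientation: [0.0, 0.649, 0.761, -0.0]
contact_force: [0.1, -0.7, -0.3]
opening: 0.0001
gripper_force: 0.0
```

```bash
cat > g.py <<'E'
from h import *
H=np.array([.5999,.161]);ux=np.array([-.2538,.9673])
s=get_state();w,x,y,z=s['orientation'];print({k:np.round(v,4).tolist() for k,v in s.items() if k in('clock','ee_pos','opening','contact_force','gripper_force')})
phi=2*np.arctan2(y,x);print('phi',np.degrees(phi).round(2))
X=np.array([np.cos(phi),np.sin(phi)]);Y=np.array([X[1],-X[0]])
d=np.array(s['ee_pos'][:2])-H
print('tcp u(toward free)',(-d@ux).round(4),'lat off midline',(d@np.array([-.9673,-.2538])).round(4),'tool-y along case y',(Y@np.array([-.9673,-.2538])).round(3))
E
python3 g.py
```

```text
{'clock': 11.75, 'ee_pos': [0.6122, 0.0929, 0.1744], 'contact_force': [0.0649, -0.7226, -0.2771], 'gripper_force': 0.0, 'opening': 0.0001}
phi 99.11
tcp u(toward free) 0.069 lat off midline 0.0054 tool-y along case y -0.995
```

Call:
carry_out(deltas=[[[-1, 0, 0, 0, -0.031], [-1, 0.1, 0.027, 0, 0], [-1, 0.15, 0, 0, 0], [-1, 0.15, 0, 0, 0], [-1, 0.15, 0, 0, 0], [-1, 0.1, 0, 0, 0], [-1, 0, 0, 0.1, 0], [-1, 0, 0, 0.1, 0], [-1, 0, 0, 0.1, 0], [-1, 0, 0, 0, 0]]])

```text
clock: 12.75
ee_pos: [0.5836, 0.2193, 0.1117]
orientation: [-0.001, 0.613, 0.79, -0.002]
contact_force: [-0.3, 0.4, 0.2]
opening: 0.0003
gripper_force: 0.0
```

```bash
python3 g.py
```

```text
{'clock': 12.75, 'ee_pos': [0.5836, 0.2193, 0.1117], 'contact_force': [-0.3494, 0.3879, 0.1582], 'gripper_force': 0.0, 'opening': 0.0003}
phi 104.36
tcp u(toward free) -0.0606 lat off midline 0.001 tool-y along case y -1.0
```

Call:
carry_out(deltas=[[[-1, -0.1, 0, 0, 0], [-1, -0.05, 0, 0, 0], [-1, -0.05, 0, 0, 0], [-1, -0.05, 0, 0, 0], [-1, -0.05, 0, 0, 0], [-1, -0.05, 0, 0, 0], [-1, -0.04, 0, 0.0135, 0], [-1, -0.04, 0, 0.015, 0], [-1, -0.035, 0, 0.02, 0], [-1, -0.03, 0, 0.02, 0]]])

```text
clock: 13.75
ee_pos: [0.61, 0.1236, 0.1001]
orientation: [0.0, 0.613, 0.79, -0.0]
contact_force: [-0.3, -0.4, 0.6]
opening: -0.0002
gripper_force: 0.3
```

```bash
python3 g.py
python3 - <<'E'
from h import *
i=capture('scene');cv2.imwrite('pics/s1.png',i[:,:,::-1])
E
```

```text
{'clock': 13.75, 'ee_pos': [0.61, 0.1236, 0.1001], 'contact_force': [-0.3184, -0.3598, 0.5546], 'gripper_force': 0.3487, 'opening': -0.0002}
phi 104.33
tcp u(toward free) 0.0388 lat off midline -0.0003 tool-y along case y -1.0
```

Call:
carry_out(deltas=[[[-1, -0.02, 0, 0.022, 0], [-1, -0.02, 0, 0.022, 0], [-1, -0.015, 0, 0.022, 0], [-1, -0.015, 0, 0.022, 0], [-1, -0.015, 0, 0.022, 0], [-1, -0.015, 0, 0.022, 0], [-1, -0.01, 0, 0.02, 0], [-1, -0.01, 0, 0.02, 0], [-1, -0.005, 0, 0.015, 0], [-1, 0, 0, 0, 0]]])

```text
clock: 14.8
ee_pos: [0.6157, 0.0999, 0.0626]
orientation: [-0.0, 0.613, 0.79, -0.0]
contact_force: [-0.2, -0.7, -0.4]
opening: -0.0002
gripper_force: 0.0
```

Call:
carry_out(deltas=[[[-1, 0, 0, 0.005, 0], [-1, 0, 0, 0.005, 0], [-1, 0, 0, 0.005, 0], [-1, 0, 0, 0, 0], [-1, 0, 0, 0, 0], [-1, 0, 0, 0, 0], [-1, 0, 0, 0, 0], [-1, 0, 0, 0, 0], [-1, 0, 0, 0, 0], [-1, 0, 0, 0, 0]]])

```text
clock: 15.8
ee_pos: [0.616, 0.1003, 0.0602]
orientation: [-0.0, 0.613, 0.79, 0.0]
contact_force: [-0.4, -0.5, -0.1]
opening: 0.0002
gripper_force: 0.1
```

```bash
python3 g.py
```

```text
{'clock': 15.8, 'ee_pos': [0.616, 0.1003, 0.0602], 'contact_force': [-0.4236, -0.4983, -0.0968], 'gripper_force': 0.149, 'opening': 0.0002}
phi 104.35
tcp u(toward free) 0.0628 lat off midline -0.0002 tool-y along case y -1.0
```

Call:
carry_out(deltas=[[[-1, 0, 0, 0.004, 0], [-1, 0, 0, 0, 0], [-1, 0, 0, 0.003, 0], [-1, 0, 0, 0, 0], [-1, 0, 0, 0.003, 0], [-1, 0, 0, 0, 0], [-1, 0, 0, 0, 0], [-1, 0, 0, 0, 0], [-1, 0, 0, 0, 0], [-1, 0, 0, 0, 0]]])

```text
clock: 16.8
ee_pos: [0.6161, 0.1003, 0.0599]
orientation: [0.0, 0.613, 0.79, -0.0]
contact_force: [-4.9, -0.5, 12.4]
opening: -0.0002
gripper_force: 6.4
```

Call:
carry_out(deltas=[[[-1, 0, 0, -0.1, 0], [-1, 0, 0, -0.2, 0], [0, -0.1, 0, -0.2, 0], [0.5, -0.2, 0, -0.1, 0], [1, -0.1, 0, 0, 0], [1, 0, 0, 0, 0], [1, 0, 0, 0, 0], [1, 0, 0, 0, 0], [1, 0, 0, 0, 0], [1, 0, 0, 0, 0]]])

```text
clock: 17.8
ee_pos: [0.6355, 0.024, 0.1779]
orientation: [-0.0, 0.612, 0.79, -0.0]
contact_force: [0.0, 0.0, -0.0]
opening: 0.0854
gripper_force: 0.0
```

```bash
python3 g.py
python3 - <<'E'
from h import *
M=camera_model('wrist');i=capture('wrist')
hs=cv2.cvtColor(i,cv2.COLOR_RGB2HSV)
m=((hs[:,:,2]>150)&((hs[:,:,0]<17)|(hs[:,:,0]>170))).astype(np.uint8);m=cv2.morphologyEx(m,cv2.MORPH_OPEN,np.ones((3,3)))
cs=sorted(cv2.findContours(m,0,2)[0],key=cv2.contourArea)[-2:]
for c in cs:
  a=cv2.approxPolyDP(cv2.convexHull(c),4,True)[:,0];print(cv2.contourArea(c),a.tolist(),onz('wrist',a,.035,M)[:,:2].round(4).tolist())
cv2.imwrite('pics/w9.png',i[:,:,::-1])
E
```

```text
{'clock': 17.8, 'ee_pos': [0.6355, 0.024, 0.1779], 'contact_force': [0.0018, 0.05, -0.0287], 'gripper_force': 0.0, 'opening': 0.0854}
phi 104.46
tcp u(toward free) 0.1416 lat off midline 0.0003 tool-y along case y -1.0
174.0 [[296, 22], [292, 60], [288, 25]] [[0.6288, 0.1686], [0.6335, 0.1412], [0.6232, 0.165]]
559.0 [[229, 87], [267, 151], [230, 151], [226, 145], [224, 92]] [[0.5876, 0.1078], [0.6329, 0.0635], [0.6005, 0.0551], [0.5958, 0.0594], [0.5844, 0.1028]]
```

View pics/w9.png

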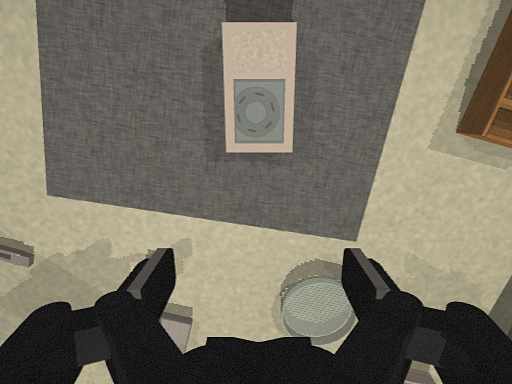

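Run:
```python
from h import *
M=camera_model('wrist')
c=onz('wrist',[(222.,22),(297,22),(293,153.5),(226.5,153.5)],.035,M)[:,:2];print(c.round(4))
print([np.linalg.norm(c[a]-c[b]).round(4) for a,b in((0,1),(1,2),(2,3),(3,0))])
F=(c[2]+c[3])/2;Hh=(c[0]+c[1])/2;d=Hh-F;print('F',F.round(4),'H',Hh.round(4),np.degrees(np.arctan2(d[1],d[0])))
```

```text
[[0.5716 0.1536]
 [0.6297 0.1685]
 [0.6565 0.0669]
 [0.598  0.0518]]
[np.float64(0.06), np.float64(0.1051), np.float64(0.0604), np.float64(0.1051)]
F [0.6272 0.0594] H [0.6006 0.161 ] 104.65937864532555
```

Call:
carry_out(deltas=[[[1, 0.08, 0.004, 0.05, 0], [1, 0.16, 0, 0.1, 0], [1, 0, 0, 0.15, 0], [1, 0, 0, 0.15, 0], [1, 0, 0, 0.15, 0], [1, 0, 0, 0.1, 0], [1, 0, 0, 0.05, 0], [1, 0, 0, 0, 0], [1, 0, 0, 0, 0], [1, 0, 0, 0, 0]]], grip_force=20)

```text
clock: 18.85
ee_pos: [0.6257, 0.0697, 0.0296]
orientation: [0.001, 0.613, 0.79, 0.001]
contact_force: [-0.3, 0.5, 0.3]
opening: 0.0855
gripper_force: 0.0
```

```bash
sed -i 's/H=np.array(.*;ux/H=np.array([.6006,.161]);ux/' h.py g.py; python3 g.py
```

```text
{'clock': 18.85, 'ee_pos': [0.6257, 0.0697, 0.0296], 'contact_force': [-0.3108, 0.4696, 0.3175], 'gripper_force': 0.0, 'opening': 0.0855}
phi 104.36
tcp u(toward free) 0.0947 lat off midline -0.0011 tool-y along case y -1.0
```

Call:
carry_out(deltas=[[[0.8, 0, 0, 0.012, 0], [0.7, 0, 0, 0, 0], [0.6, 0, 0, 0, 0], [0.55, 0, 0, 0, 0], [0.5, 0, 0, 0, 0], [0.45, 0, 0, 0, 0], [0.4, 0, 0, 0, 0], [0.3, 0, 0, 0, 0], [0.2, 0, 0, 0, 0], [0.2, 0, 0, 0, 0]]])

```text
clock: 19.85
ee_pos: [0.6246, 0.0693, 0.0258]
orientation: [-0.0, 0.613, 0.79, -0.0]
contact_force: [-1.5, -1.5, 3.1]
opening: 0.0595
gripper_force: 22.9
```

Call:
carry_out(deltas=[[[0.2, 0, 0, -0.01, 0], [0.2, 0, 0, -0.02, 0], [0.2, 0, 0, -0.02, 0], [0.2, 0, 0, -0.02, 0], [0.2, 0.01, 0, -0.03, 0], [0.2, 0, 0, 0, 0], [0.2, 0, 0, 0, 0], [0.2, 0, 0, 0, 0], [0.2, 0, 0, 0, 0], [0.2, 0, 0, 0, 0]]])

```text
clock: 20.85
ee_pos: [0.6241, 0.0713, 0.0455]
orientation: [-0.0, 0.613, 0.79, -0.0]
contact_force: [0.6, 0.7, -2.6]
opening: 0.0596
gripper_force: 22.4
```

```bash
python3 g.py
python3 - <<'E'
from h import *
i=capture('wrist');j=capture('scene')
cv2.imwrite('pics/w10.png',i[:,:,::-1]);cv2.imwrite('pics/s2.png',j[:,:,::-1])
for n,im in(('w',i),('s',j)):
  hs=cv2.cvtColor(im,cv2.COLOR_RGB2HSV)
  m=((hs[:,:,2]>95)&((hs[:,:,0]<16)|(hs[:,:,0]>168))).astype(np.uint8)
  if n=='s': m[:,:200]=0;m[:200]=0;m[310:]=0
  m=cv2.morphologyEx(m,cv2.MORPH_OPEN,np.ones((3,3)))
  for c in sorted(cv2.findContours(m,0,2)[0],key=cv2.contourArea)[-2:]:
    print(n,cv2.contourArea(c),cv2.approxPolyDP(cv2.convexHull(c),3,True)[:,0].tolist())
E
```

```text
{'clock': 20.85, 'ee_pos': [0.6241, 0.0713, 0.0455], 'contact_force': [0.5633, 0.7045, -2.6275], 'gripper_force': 22.3714, 'opening': 0.0596}
phi 104.36
tcp u(toward free) 0.0927 lat off midline 0.0001 tool-y along case y -1.0
w 221.5 [[185, 213], [202, 225], [202, 233], [190, 253], [186, 250]]
w 554.0 [[179, 149], [187, 141], [222, 156], [221, 168], [192, 172], [182, 163]]
s 40.0 [[289, 226], [306, 234]]
s 568.0 [[276, 242], [322, 258], [315, 270], [303, 269], [277, 257]]
```

Call:
carry_out(deltas=[[[0.2, 0.01, 0, -0.01, 0], [0.2, 0.01, 0, -0.02, 0], [0.2, 0.02, 0, -0.02, 0], [0.2, 0.02, 0, -0.02, 0], [0.2, 0.02, 0, -0.02, 0], [0.2, 0, 0, 0, 0], [0.2, 0, 0, 0, 0], [0.2, 0, 0, 0, 0], [0.2, 0, 0, 0, 0], [0.2, 0, 0, 0, 0]]])

```text
clock: 21.95
ee_pos: [0.6202, 0.0866, 0.0635]
orientation: [-0.0, 0.613, 0.79, -0.0]
contact_force: [0.5, -0.2, -1.9]
opening: 0.0596
gripper_force: 22.4
```

```bash
cat > t.py <<'E'
from h import *
# case tilt: side-plane profile. project candidate hinge-end corners for tilt a about grip
import sys
def proj(M,P):
    T=np.linalg.inv(np.array(M['extrinsics']));K=np.array([[M['fx'],0,M['cx']],[0,M['fy'],M['cy']],[0,0,1.]])
    return cv2.projectPoints(np.array(P,float),cv2.Rodrigues(T[:3,:3])[0],T[:3,3],K,np.array(M['dist'],float))[0][:,0]
s=get_state();M=camera_model('wrist');i=capture('wrist').astype(int);j=capture('scene')
cv2.imwrite('pics/tw.png',i[:,:,::-1]);cv2.imwrite('pics/ts.png',j[:,:,::-1])
p=np.array(s['ee_pos']);ux=np.array([-.2530,.9675,0]);uy=np.array([-.9675,-.2530,0]);z=np.array([0,0,1.])
for a in range(0,100,10):
    r=np.radians(a);X=np.cos(r)*ux-np.sin(r)*z;Z=np.sin(r)*ux+np.cos(r)*z
    g=p-.0005*z
    P=[g+X*.0945+Z*h+uy*b for h in(-.0225,.0095) for b in(-.03,0,.03)]
    print(a,'lowz',round(min(q[2] for q in P),4),proj(M,P)[[1,3,4,5]].round(0).astype(int).tolist(),'scene',proj(camera_model('scene'),P)[[0,2,3,5]].round(0).astype(int).tolist())
c=int(proj(M,[p+.05*ux-.01*z])[0][0])
print('col',c,[int(v) for v in i[0:260:5,c].sum(1)//3])
E
python3 g.py; python3 t.py
```

```text
{'clock': 21.95, 'ee_pos': [0.6202, 0.0866, 0.0635], 'contact_force': [0.5201, -0.229, -1.9397], 'gripper_force': 22.3811, 'opening': 0.0596}
phi 104.33
tcp u(toward free) 0.0769 lat off midline -0.0001 tool-y along case y -1.0
0 lowz 0.0405 [[258, 64], [346, 49], [258, 50], [170, 50]] scene [[323, 271], [338, 251], [325, 257], [340, 238]]
10 lowz 0.0245 [[258, 80], [334, 57], [258, 58], [182, 58]] scene [[320, 276], [334, 257], [324, 264], [339, 245]]
20 lowz 0.0096 [[258, 98], [324, 70], [258, 70], [192, 71]] scene [[315, 280], [330, 261], [322, 271], [337, 251]]
30 lowz -0.0037 [[258, 117], [317, 85], [258, 86], [200, 86]] scene [[309, 283], [324, 264], [318, 276], [333, 256]]
40 lowz -0.0149 [[259, 136], [311, 103], [258, 103], [206, 103]] scene [[303, 284], [318, 266], [314, 280], [328, 260]]
50 lowz -0.0238 [[259, 155], [307, 121], [259, 121], [210, 121]] scene [[296, 285], [311, 266], [308, 282], [323, 263]]
60 lowz -0.03 [[259, 175], [303, 140], [259, 140], [214, 140]] scene [[288, 283], [304, 265], [302, 284], [317, 265]]
70 lowz -0.0335 [[259, 195], [301, 159], [259, 159], [217, 159]] scene [[281, 281], [296, 263], [295, 284], [310, 265]]
80 lowz -0.0339 [[259, 215], [299, 178], [259, 178], [219, 178]] scene [[273, 278], [289, 260], [288, 282], [303, 264]]
90 lowz -0.0315 [[259, 235], [298, 197], [259, 198], [220, 198]] scene [[266, 273], [282, 256], [280, 280], [296, 262]]
col 258 [76, 74, 78, 86, 84, 81, 77, 76, 84, 80, 148, 150, 147, 143, 144, 146, 144, 152, 152, 145, 148, 144, 141, 140, 141, 145, 150, 149, 141, 143, 144, 154, 147, 143, 134, 138, 140, 110, 145, 137, 151, 166, 164, 163, 166, 165, 131, 136, 143, 140, 139, 143][ WARN:0@1.956] global loadsave.cpp:1063 imwrite_ Unsupported depth image for selected encoder is fallbacked to CV_8U.
```

Call:
carry_out(deltas=[[[0.2, 0, 0, 0.04, 0], [0.2, 0, 0, 0.05, 0], [0.2, 0, 0, 0.05, 0], [0.2, 0, 0, 0.03, 0], [0.2, 0, 0, 0, 0], [0.3, 0, 0, 0, 0], [0.35, 0, 0, 0, 0], [0.38, 0, 0, 0, 0], [0.38, 0, 0, 0, 0], [0.38, 0, 0, 0, 0]]])

```text
clock: 23.05
ee_pos: [0.6204, 0.0868, 0.03]
orientation: [0.0, 0.613, 0.79, 0.0]
contact_force: [-0.1, 0.4, -2.5]
opening: 0.0597
gripper_force: 22.6
```

Call:
carry_out(deltas=[[[0.39, 0, 0, 0, 0], [0.39, 0, 0, 0, 0], [0.39, 0, 0, 0, 0], [0.39, 0, 0, 0, 0], [0.39, 0, 0, 0, 0], [0.39, 0, 0, 0, 0], [0.39, 0, 0, 0, 0], [0.39, 0, 0, 0, 0], [0.39, 0, 0, 0, 0], [0.39, 0, 0, 0, 0]]])

```text
clock: 24.05
ee_pos: [0.6203, 0.0868, 0.0298]
orientation: [0.0, 0.613, 0.79, -0.0]
contact_force: [-0.4, 0.2, -2.9]
opening: 0.0599
gripper_force: 22.6
```

Call:
carry_out(deltas=[[[0.395, 0, 0, 0, 0], [0.4, 0, 0, 0, 0], [0.402, 0, 0, 0, 0], [0.402, 0, 0, 0, 0], [0.404, 0, 0, 0, 0], [0.404, 0, 0, 0, 0], [0.404, 0, 0, 0, 0], [0.404, 0, 0, 0, 0], [0.404, 0, 0, 0, 0], [0.404, 0, 0, 0, 0]]])

```text
clock: 25.05
ee_pos: [0.6203, 0.0869, 0.0299]
orientation: [0.0, 0.613, 0.79, 0.0]
contact_force: [-1.5, -1.4, -0.5]
opening: 0.06
gripper_force: 2.9
```

Call:
carry_out(deltas=[[[0.415, 0, 0, 0, 0], [0.42, 0, 0, 0, 0], [0.42, 0, 0, 0.01, 0], [0.42, 0, 0, 0.01, 0], [0.42, 0, 0, 0, 0], [0.403, 0, 0, 0, 0], [0.402, 0, 0, 0, 0], [0.402, 0, 0, 0, 0], [0.402, 0, 0, 0, 0], [0.402, 0, 0, 0, 0]]])

```text
clock: 26.05
ee_pos: [0.6202, 0.0869, 0.0257]
orientation: [-0.0, 0.613, 0.79, -0.0]
contact_force: [1.1, 0.1, -3.0]
opening: 0.0598
gripper_force: 4.9
```

Call:
carry_out(deltas=[[[0.402, 0, 0, -0.01, 0], [0.402, 0.004, 0, -0.01, 0], [0.402, 0.004, 0, -0.01, 0], [0.402, 0.004, 0, -0.01, 0], [0.402, 0.004, 0, -0.01, 0], [0.402, 0.005, 0, -0.015, 0], [0.402, 0.005, 0, -0.015, 0], [0.402, 0, 0, 0, 0], [0.402, 0, 0, 0, 0], [0.402, 0, 0, 0, 0]]])

```text
clock: 27.05
ee_pos: [0.6191, 0.0921, 0.042]
orientation: [0.0, 0.613, 0.79, 0.0]
contact_force: [-0.4, -0.2, 1.3]
opening: 0.06
gripper_force: 5.2
```

```bash
sed -i 's/i=capture(.wrist.).astype(int)/i=capture("wrist")/;s/i\[0:260:5,c\]/i[0:260:5,c].astype(int)/;s/range(0,100,10)/range(0,30,5)/' t.py; python3 g.py; python3 t.py
```

```text
{'clock': 27.05, 'ee_pos': [0.6191, 0.0921, 0.042], 'contact_force': [-0.4059, -0.2495, 1.3481], 'gripper_force': 5.1954, 'opening': 0.06}
phi 104.36
tcp u(toward free) 0.0713 lat off midline -0.0005 tool-y along case y -1.0
0 lowz 0.019 [[258, 64], [346, 49], [258, 50], [170, 50]] scene [[325, 281], [339, 261], [327, 268], [341, 248]]
5 lowz 0.0109 [[258, 72], [340, 52], [258, 53], [177, 53]] scene [[323, 284], [338, 264], [326, 271], [341, 252]]
10 lowz 0.003 [[258, 80], [334, 57], [258, 58], [183, 58]] scene [[321, 286], [336, 266], [326, 275], [340, 255]]
15 lowz -0.0047 [[258, 89], [329, 63], [258, 63], [188, 64]] scene [[319, 288], [334, 269], [325, 278], [339, 258]]
20 lowz -0.0119 [[258, 98], [324, 70], [258, 70], [192, 71]] scene [[317, 290], [331, 270], [324, 281], [338, 261]]
25 lowz -0.0188 [[258, 107], [321, 77], [258, 78], [196, 78]] scene [[314, 291], [328, 272], [322, 283], [336, 264]]
col 258 [87, 94, 87, 92, 85, 76, 92, 79, 80, 80, 94, 91, 153, 155, 147, 149, 151, 147, 162, 156, 151, 148, 143, 142, 145, 149, 159, 151, 149, 152, 149, 196, 192, 153, 158, 134, 138, 143, 129, 137, 155, 152, 156, 155, 150, 160, 134, 155, 156, 160, 161, 132]
```

```bash
cat >> t.py <<'E'
print('--- flat on mat:')
g=p.copy()
P=[np.array([*(g[:2]+.0945*ux[:2]),zz])+uy*b for zz in(.035,) for b in(-.03,.03)]+[np.array([*(g[:2]-.0095*ux[:2]),zz])+uy*b for zz in(.035,) for b in(-.03,.03)]
print(proj(M,P).round(0).astype(int).tolist(),'scene',proj(camera_model('scene'),P).round(0).astype(int).tolist())
for r in(62,66,70,80):
    g_=i[r].astype(int).sum(1)//3; w=np.where(g_[120:400]>118)[0]+120; print(r,w.min(),w.max(),len(w))
hs=cv2.cvtColor(j,cv2.COLOR_RGB2HSV);m=((hs[:,:,2]>75)).astype(np.uint8);m[:200]=0;m[330:]=0;m[:,:240]=0;m[:,370:]=0
n,l,st,ce=cv2.connectedComponentsWithStats(m)
for k in range(1,n):
    if st[k][4]>300:
        q=np.argwhere(l==k)[:,::-1];print(st[k].tolist(),cv2.approxPolyDP(cv2.convexHull(q.astype(np.int32)),2,True)[:,0].tolist())
E
python3 t.py|sed -n '/---/,$p'
```

```text
--- flat on mat:
[[334, 57], [182, 58], [319, 286], [199, 286]] scene [[326, 275], [340, 255], [275, 252], [291, 235]]
62 183 390 153
66 183 396 156
70 129 389 154
80 124 399 163
[240, 200, 130, 130, 12301] [[369, 329], [240, 329], [240, 200], [369, 200]]
```

```bash
cat >> t.py <<'E'
print('=== edges')
def line(a,sgn,on_mat=False):
    r=np.radians(a);X=np.cos(r)*ux-np.sin(r)*z
    L=np.linspace(.0,.0945,60)
    if on_mat: P=[np.array([*(p[:2]+t*ux[:2]),.035])+uy*sgn*.03 for t in L]
    else:
        Z=np.sin(r)*ux+np.cos(r)*z; P=[p+X*t+Z*.0095+uy*sgn*.03 for t in L]
    return proj(M,P)
for r in(70,90,110,130,150):
    out=[]
    for a,om in((0,True),(A0:=float(sys.argv[1]),False)) if len(sys.argv)>1 else ((0,True),(10,False)):
        for sg in(1,-1):
            q=line(a,sg,om);o=np.argsort(q[:,1]);out.append(int(np.interp(r,q[o,1],q[o,0])))
    v=cv2.GaussianBlur(cv2.cvtColor(i,cv2.COLOR_RGB2GRAY),(3,3),0)[r].astype(int)
    d=v[4:]-v[:-4]; L=[int(k)+2 for k in np.argsort(-d[150:240])[:4]+150]; R=[int(k)+2 for k in np.argsort(d[270:360])[:4]+270]
    print(r,'flat',out[:2],'tilt',out[2:],'meas L',L,'R',R)
E
python3 t.py|sed -n '/===/,$p'
```

```text
=== edges
70 flat [183, 333] tilt [182, 333] meas L [182, 183, 181, 184] R [333, 332, 334, 331]
90 flat [184, 332] tilt [183, 333] meas L [183, 182, 184, 181] R [333, 332, 334, 331]
110 flat [186, 330] tilt [184, 332] meas L [183, 184, 182, 185] R [332, 333, 331, 334]
130 flat [187, 329] tilt [184, 332] meas L [184, 183, 185, 182] R [332, 331, 333, 330]
150 flat [189, 328] tilt [185, 331] meas L [184, 185, 183, 186] R [332, 331, 330, 333]
```

```bash
cat > side.py <<'E'
from t import *
print('##')
M2=camera_model('scene');a=np.radians(float(sys.argv[1]));
X=np.cos(a)*ux-np.sin(a)*z;Z=np.sin(a)*ux+np.cos(a)*z
O=p-.0005*z+X*.0945-Z*.0225-uy*.03   # hinge bottom corner on -y side
hs=cv2.cvtColor(j,cv2.COLOR_RGB2HSV)
for t in(.02,.035,.05,.065):
    q=proj(M2,[O-X*t+Z*h for h in np.arange(-.012,.045,.003)])
    print(t,[f"{round(h*1000)}:{int(hs[int(round(y)),int(round(x)),2])}" for h,(x,y) in zip(np.arange(-.012,.045,.003),q)])
E
python3 side.py 10|sed -n '/##/,$p'
```

```text
##
0.02 ['-12:48', '-9:53', '-6:39', '-3:91', '0:105', '3:104', '6:107', '9:107', '12:84', '15:104', '18:102', '21:108', '24:101', '27:101', '30:99', '33:105', '36:123', '39:122', '42:126']
0.035 ['-12:56', '-9:48', '-6:77', '-3:108', '0:105', '3:105', '6:107', '9:109', '12:101', '15:99', '18:105', '21:102', '24:105', '27:103', '30:103', '33:116', '36:132', '39:126', '42:126']
0.05 ['-12:50', '-9:58', '-6:113', '-3:103', '0:107', '3:108', '6:108', '9:91', '12:93', '15:106', '18:105', '21:101', '24:106', '27:98', '30:103', '33:106', '36:122', '39:130', '42:122']
0.065 ['-12:47', '-9:101', '-6:107', '-3:100', '0:108', '3:93', '6:85', '9:77', '12:69', '15:97', '18:108', '21:97', '24:103', '27:102', '30:101', '33:106', '36:120', '39:148', '42:172']
```

Call:
carry_out(deltas=[[[0.402, -0.005, 0, 0.015, 0], [0.402, -0.005, 0, 0.015, 0], [0.402, -0.004, 0, 0.015, 0], [0.402, -0.004, 0, 0.015, 0], [0.402, -0.004, 0, 0.015, 0], [0.402, -0.004, 0, 0.008, 0], [0.402, 0, 0, 0, 0], [0.42, 0, 0, 0, 0], [0.42, 0, 0, 0.008, 0], [0.42, 0, 0, 0.005, 0]]])

```text
clock: 28.45
ee_pos: [0.6201, 0.0862, 0.0229]
orientation: [0.0, 0.613, 0.79, -0.001]
contact_force: [-3.7, -1.0, 10.2]
opening: 0.0604
gripper_force: 5.1
```

Call:
carry_out(deltas=[[[0.42, 0, 0, -0.008, 0], [0.42, 0, 0, 0, 0], [0.41, 0, 0, 0, 0], [0.404, 0, 0, 0, 0], [0.4, 0, 0, 0, 0], [0.4, 0, 0, 0, 0], [0.4, 0, 0, 0, 0], [0.4, 0, 0, 0, 0], [0.4, 0, 0, 0, 0], [0.4, 0, 0, 0, 0]]])

```text
clock: 29.45
ee_pos: [0.6201, 0.0866, 0.024]
orientation: [-0.0, 0.613, 0.79, -0.0]
contact_force: [-1.6, -0.9, 0.2]
opening: 0.06
gripper_force: 7.7
```

```bash
python3 side.py 0|sed -n '/##/,$p'
```

```text
##
0.02 ['-12:56', '-9:56', '-6:50', '-3:46', '0:44', '3:95', '6:110', '9:102', '12:106', '15:100', '18:108', '21:101', '24:101', '27:104', '30:104', '33:106', '36:120', '39:123', '42:123']
0.035 ['-12:58', '-9:53', '-6:57', '-3:58', '0:51', '3:63', '6:106', '9:106', '12:102', '15:98', '18:109', '21:105', '24:101', '27:104', '30:101', '33:104', '36:122', '39:122', '42:120']
0.05 ['-12:51', '-9:51', '-6:51', '-3:54', '0:54', '3:101', '6:105', '9:105', '12:102', '15:103', '18:107', '21:104', '24:101', '27:100', '30:98', '33:105', '36:122', '39:125', '42:124']
0.065 ['-12:49', '-9:53', '-6:55', '-3:49', '0:50', '3:88', '6:109', '9:103', '12:103', '15:106', '18:106', '21:99', '24:103', '27:102', '30:101', '33:102', '36:111', '39:128', '42:124']
```

Call:
carry_out(deltas=[[[0.4, 0, 0, -0.01, 0], [0.4, 0.004, 0, -0.01, 0], [0.4, 0.004, 0, -0.01, 0], [0.4, 0.004, 0, -0.01, 0], [0.4, 0.004, 0, -0.01, 0], [0.4, 0.005, 0, -0.015, 0], [0.4, 0.005, 0, -0.015, 0], [0.4, 0, 0, 0, 0], [0.4, 0, 0, 0, 0], [0.4, 0, 0, 0, 0]]])

```text
clock: 30.55
ee_pos: [0.6192, 0.0922, 0.0405]
orientation: [0.0, 0.613, 0.79, 0.0]
contact_force: [0.5, -0.2, 1.7]
opening: 0.0599
gripper_force: 8.2
```

```bash
python3 g.py;python3 side.py 10|sed -n '/===/,$p'
```

```text
{'clock': 30.55, 'ee_pos': [0.6192, 0.0922, 0.0405], 'contact_force': [0.4522, -0.1927, 1.6942], 'gripper_force': 8.1668, 'opening': 0.0599}
phi 104.36
tcp u(toward free) 0.0713 lat off midline -0.0005 tool-y along case y -1.0
=== edges
70 flat [182, 334] tilt [182, 334] meas L [182, 181, 183, 180] R [334, 335, 333, 336]
90 flat [183, 333] tilt [183, 333] meas L [182, 183, 181, 184] R [334, 333, 335, 332]
110 flat [185, 331] tilt [184, 332] meas L [183, 182, 184, 181] R [333, 334, 332, 335]
130 flat [186, 330] tilt [184, 332] meas L [183, 184, 182, 185] R [332, 333, 331, 334]
150 flat [188, 329] tilt [185, 331] meas L [184, 183, 185, 182] R [332, 331, 333, 334]
##
0.02 ['-12:49', '-9:57', '-6:52', '-3:41', '0:113', '3:109', '6:102', '9:106', '12:106', '15:103', '18:103', '21:104', '24:104', '27:106', '30:99', '33:102', '36:130', '39:129', '42:127']
0.035 ['-12:54', '-9:50', '-6:46', '-3:74', '0:106', '3:106', '6:104', '9:111', '12:81', '15:107', '18:102', '21:102', '24:106', '27:106', '30:102', '33:103', '36:121', '39:128', '42:125']
0.05 ['-12:51', '-9:58', '-6:111', '-3:103', '0:106', '3:103', '6:104', '9:97', '12:96', '15:97', '18:106', '21:101', '24:103', '27:104', '30:101', '33:102', '36:129', '39:128', '42:123']
0.065 ['-12:50', '-9:97', '-6:108', '-3:100', '0:105', '3:110', '6:95', '9:80', '12:76', '15:85', '18:106', '21:105', '24:105', '27:99', '30:100', '33:103', '36:125', '39:124', '42:132']
```

Call:
carry_out(deltas=[[[0.4, -0.005, 0, 0.015, 0], [0.4, -0.005, 0, 0.015, 0], [0.4, -0.004, 0, 0.015, 0], [0.4, -0.004, 0, 0.015, 0], [0.4, -0.004, 0, 0.012, 0], [0.4, -0.004, 0, 0.009, 0], [0.4, 0, 0, 0, 0], [0.3, 0, 0, 0, 0], [0.2, 0, 0, 0, 0], [0.2, 0, 0, -0.02, 0]]], grip_force=25)

```text
clock: 31.65
ee_pos: [0.6194, 0.0857, 0.0272]
orientation: [-0.0, 0.613, 0.79, -0.001]
contact_force: [0.5, 0.2, -3.8]
opening: 0.0595
gripper_force: 28.2
```

Call:
carry_out(deltas=[[[0.2, 0, 0, -0.01, 0], [0.2, 0.03, 0, 0, 0], [0.2, 0.06, 0, 0, 0], [0.2, 0.08, 0, 0, 0], [0.2, 0.08, 0, 0, 0], [0.2, 0.06, 0, 0, 0], [0.2, 0.03, 0, 0, 0], [0.2, 0.02, 0, 0, 0], [0.2, 0, 0, 0, 0], [0.2, 0, 0, 0, 0]]])

```text
clock: 32.65
ee_pos: [0.6027, 0.1558, 0.0299]
orientation: [0.0, 0.614, 0.79, -0.0]
contact_force: [0.2, 0.3, -3.2]
opening: 0.0597
gripper_force: 28.2
```

```bash
python3 g.py;python3 side.py 0|sed -n '/===/,$p'
```

```text
{'clock': 32.65, 'ee_pos': [0.6027, 0.1558, 0.0299], 'contact_force': [0.2451, 0.2549, -3.2342], 'gripper_force': 28.2099, 'opening': 0.0597}
phi 104.31
tcp u(toward free) 0.0056 lat off midline -0.0007 tool-y along case y -1.0
=== edges
70 flat [174, 341] tilt [171, 344] meas L [170, 171, 169, 172] R [345, 346, 344, 359]
90 flat [176, 340] tilt [173, 343] meas L [172, 171, 173, 170] R [344, 345, 343, 346]
110 flat [178, 338] tilt [174, 341] meas L [174, 173, 175, 172] R [342, 343, 341, 344]
130 flat [179, 337] tilt [176, 340] meas L [175, 176, 174, 177] R [341, 340, 342, 339]
150 flat [181, 335] tilt [178, 338] meas L [177, 176, 178, 175] R [339, 340, 338, 341]
##
0.02 ['-12:54', '-9:53', '-6:53', '-3:51', '0:47', '3:80', '6:106', '9:106', '12:105', '15:105', '18:106', '21:112', '24:108', '27:105', '30:101', '33:108', '36:128', '39:124', '42:126']
0.035 ['-12:56', '-9:50', '-6:55', '-3:51', '0:45', '3:88', '6:111', '9:106', '12:108', '15:106', '18:103', '21:103', '24:111', '27:103', '30:106', '33:103', '36:124', '39:126', '42:124']
0.05 ['-12:54', '-9:54', '-6:55', '-3:51', '0:54', '3:101', '6:107', '9:108', '12:105', '15:108', '18:103', '21:102', '24:108', '27:101', '30:103', '33:101', '36:122', '39:125', '42:129']
0.065 ['-12:58', '-9:53', '-6:47', '-3:51', '0:51', '3:88', '6:108', '9:104', '12:110', '15:100', '18:102', '21:110', '24:103', '27:103', '30:104', '33:103', '36:113', '39:129', '42:120']
```

Call:
carry_out(deltas=[[[0.2, 0, 0, 0.01, 0], [0.2, 0, 0, 0.01, 0], [0.2, 0, 0, 0.007, 0], [0.2, 0, 0, 0, 0], [0.41, 0, 0, 0, 0], [0.42, 0, 0, 0, 0], [0.5, 0, 0, 0, 0], [0.7, 0, 0, 0, 0], [0.9, 0, 0, 0, 0], [0.9, 0, 0, 0, 0]]])

```text
clock: 33.75
ee_pos: [0.6025, 0.1567, 0.0247]
orientation: [0.0, 0.613, 0.79, 0.0]
contact_force: [-1.1, -0.9, -0.7]
opening: 0.0811
gripper_force: 0.0
```

Call:
carry_out(deltas=[[[0.9, 0.05, 0, -0.02, 0], [0.9, 0.1, 0, 0, 0], [0.9, 0.1, 0, 0, 0], [0.9, 0.1, 0, 0, 0], [0.9, 0.05, 0, 0, 0], [0.6, 0, 0, 0.01, 0], [0.5, 0, 0, 0, 0], [0.45, 0, 0, 0, 0], [0.42, 0, 0, 0, 0], [0.403, 0, 0, 0, 0]]])

```text
clock: 34.75
ee_pos: [0.5829, 0.2328, 0.0265]
orientation: [0.0, 0.614, 0.789, -0.0]
contact_force: [-0.1, -0.9, -0.2]
opening: 0.0598
gripper_force: 3.2
```

```bash
python3 g.py
```

```text
{'clock': 34.75, 'ee_pos': [0.5829, 0.2328, 0.0265], 'contact_force': [-0.1105, -0.9125, -0.1989], 'gripper_force': 3.1967, 'opening': 0.0598}
phi 104.27
tcp u(toward free) -0.0739 lat off midline -0.0011 tool-y along case y -1.0
```

Call:
carry_out(deltas=[[[0.403, -0.003, 0, -0.012, 0], [0.403, -0.004, 0, -0.014, 0], [0.403, -0.005, 0, -0.014, 0], [0.403, -0.006, 0, -0.014, 0], [0.403, -0.007, 0, -0.014, 0], [0.403, -0.008, 0, -0.014, 0], [0.403, -0.009, 0, -0.014, 0], [0.403, -0.004, 0, -0.014, 0], [0.403, 0, 0, 0, 0], [0.403, 0, 0, 0, 0]]])

```text
clock: 35.75
ee_pos: [0.5852, 0.225, 0.0487]
orientation: [0.0, 0.613, 0.79, 0.0]
contact_force: [0.6, 0.1, -1.2]
opening: 0.0601
gripper_force: 3.3
```

```bash
python3 g.py
cat > side2.py <<'E'
from h import *
import sys
from scipy.optimize import least_squares
def proj(M,P):
    T=np.linalg.inv(np.array(M['extrinsics']));K=np.array([[M['fx'],0,M['cx']],[0,M['fy'],M['cy']],[0,0,1.]])
    return cv2.projectPoints(np.array(P,float),cv2.Rodrigues(T[:3,:3])[0],T[:3,3],K,np.array(M['dist'],float))[0][:,0]
s=get_state();j=capture('scene');M=camera_model('scene');v=cv2.cvtColor(j,cv2.COLOR_RGB2HSV)[:,:,2]
cv2.imwrite('pics/last.png',j[:,:,::-1])
ux=np.array([-.2530,.9675,0]);uy=np.array([-.9675,-.2530,0]);z=np.array([0,0,1.])
mid=np.array([.6006,.161,0])   # u origin on midline
def pt(u,zz,b=-.03): return mid-u*ux+uy*b+zz*z
def scan(u,z0=-.006,z1=.14,st=.003):
    zs=np.arange(z0,z1,st);q=proj(M,[pt(u,a) for a in zs]);return ' '.join(str(int(v[int(round(y)),int(round(x))])) for x,y in q)
if __name__=='__main__':
    for u in map(float,sys.argv[1:]): print(u,scan(u,z1=.08))
E
python3 side2.py .01 0 -.015 -.03 -.045
```

```text
{'clock': 35.75, 'ee_pos': [0.5852, 0.225, 0.0487], 'contact_force': [0.5622, 0.068, -1.2322], 'gripper_force': 3.2889, 'opening': 0.0601}
phi 104.35
tcp u(toward free) -0.0658 lat off midline -0.0013 tool-y along case y -1.0
0.01 76 76 76 68 107 108 102 103 107 107 109 107 106 102 163 204 201 160 192 199 204 177 112 87 87 91 88 85 89
0.0 81 74 78 60 65 112 103 109 102 104 107 110 103 105 100 190 200 202 123 116 121 115 116 170 156 195 201 204 183
-0.015 81 75 86 45 44 37 112 107 125 108 105 109 103 105 111 99 97 186 184 116 109 89 92 108 124 119 120 123 124
-0.03 78 88 90 73 50 53 56 117 109 102 102 107 103 106 101 104 102 98 172 192 136 121 109 112 114 114 97 98 118
-0.045 75 72 84 66 53 53 52 58 108 104 104 123 106 106 108 87 89 19 19 16 25 26 27 31 19 33 28 28 24
```

Call:
carry_out(deltas=[[[0.403, -0.013, 0, -0.02, 0], [0.403, -0.0135, 0, -0.0195, 0], [0.403, -0.0145, 0, -0.019, 0], [0.403, -0.015, 0, -0.0185, 0], [0.403, -0.0155, 0, -0.018, 0], [0.403, -0.0175, 0, -0.0165, 0], [0.403, -0.018, 0, -0.0155, 0], [0.403, -0.019, 0, -0.0145, 0], [0.403, -0.0195, 0, -0.0135, 0], [0.403, -0.02, 0, -0.013, 0]]])

```text
clock: 36.8
ee_pos: [0.5932, 0.1931, 0.0826]
orientation: [-0.0, 0.613, 0.79, 0.0]
contact_force: [-0.5, 3.0, -0.7]
opening: 0.0599
gripper_force: 3.3
```

```bash
python3 g.py; python3 side2.py .02 .01 0 -.015 -.03
```

```text
{'clock': 36.8, 'ee_pos': [0.5932, 0.1931, 0.0826], 'contact_force': [-0.4881, 3.019, -0.7348], 'gripper_force': 3.3221, 'opening': 0.0599}
phi 104.36
tcp u(toward free) -0.0329 lat off midline -0.001 tool-y along case y -1.0
0.02 82 81 76 83 79 86 81 114 104 105 105 106 107 107 101 107 198 196 124 121 164 205 110 94 81 84 87 90 83
0.01 73 81 72 68 102 113 106 105 107 112 108 104 107 104 109 103 107 106 99 203 165 120 124 117 134 131 141 180 201
0.0 81 78 78 67 55 52 54 88 108 109 108 145 102 101 101 108 105 109 105 103 99 108 206 115 122 123 118 126 124
-0.015 81 75 84 45 50 50 51 52 56 53 54 38 102 106 106 108 145 107 105 107 111 104 111 105 106 101 157 191 124
-0.03 90 88 95 75 58 60 55 62 62 56 63 60 65 60 59 39 101 103 112 107 123 41 24 26 29 23 28 28 27
```

Call:
carry_out(deltas=[[[0.403, -0.021, 0, -0.0115, 0], [0.403, -0.0215, 0, -0.0105, 0], [0.403, -0.022, 0, -0.0095, 0], [0.403, -0.0222, 0, -0.008, 0], [0.403, -0.0225, 0, -0.0065, 0], [0.403, -0.0232, 0, -0.0055, 0], [0.403, -0.0235, 0, -0.0045, 0], [0.403, -0.0236, 0, -0.0033, 0], [0.403, -0.0238, 0, -0.002, 0], [0.403, -0.0238, 0, -0.001, 0]]])

```text
clock: 37.85
ee_pos: [0.6045, 0.1486, 0.0946]
orientation: [0.0, 0.613, 0.79, -0.0]
contact_force: [-0.5, 0.5, 0.7]
opening: 0.0599
gripper_force: 3.7
```

```bash
sed -i 's/scan(u,z1=.08)/scan(u,z1=.125,st=.004)/' side2.py; python3 g.py; python3 side2.py .04 .03 .02 .01 0
```

```text
{'clock': 37.85, 'ee_pos': [0.6045, 0.1486, 0.0946], 'contact_force': [-0.465, 0.5373, 0.7125], 'gripper_force': 3.7453, 'opening': 0.0599}
phi 104.34
tcp u(toward free) 0.013 lat off midline -0.0006 tool-y along case y -1.0
0.04 73 80 71 75 82 102 106 108 86 70 72 77 84 85 90 87 84 85 76 80 79 78 67 69 80 36 44 25 31 29 27 31 33
0.03 82 76 73 78 98 104 102 102 105 105 104 104 104 108 105 94 78 69 79 76 71 78 80 77 80 25 32 32 31 31 30 37 32
0.02 94 74 75 100 108 73 78 104 103 104 105 100 107 103 103 104 104 103 107 38 32 31 35 29 25 34 29 34 29 33 30 31 29
0.01 81 84 71 53 60 104 109 104 100 103 100 107 91 99 101 105 103 100 99 69 43 36 31 27 29 44 36 27 32 30 35 38 59
0.0 91 83 70 55 58 61 55 54 57 53 58 103 100 104 104 103 101 105 107 102 103 109 90 110 109 109 114 89 106 152 171 172 86
```

Call:
carry_out(deltas=[[[0.403, -0.02, 0, 0, 0], [0.403, -0.02, 0, 0.001, 0], [0.403, -0.02, 0, 0.001, 0], [0.403, -0.02, 0, 0.003, 0], [0.403, -0.02, 0, 0.004, 0], [0.403, -0.02, 0, 0.004, 0], [0.403, -0.014, 0, 0.004, 0], [0.403, 0, 0, 0, 0], [0.403, 0, 0, 0, 0], [0.403, 0, 0, 0, 0]]])

```text
clock: 38.9
ee_pos: [0.6111, 0.1229, 0.0912]
orientation: [0.0, 0.613, 0.79, -0.0]
contact_force: [1.6, -1.8, 1.3]
opening: 0.0603
gripper_force: 4.1
```

```bash
cat > up.py <<'E'
from side2 import *
for zz in(.01,.02,.035,.05,.065,.08):
    us=np.arange(-.03,.08,.003);q=proj(M,[pt(u,zz) for u in us]);print(zz,' '.join(str(int(v[int(round(y)),int(round(x))])) for x,y in q))
E
python3 g.py; python3 up.py
```

```text
{'clock': 38.9, 'ee_pos': [0.6111, 0.1229, 0.0912], 'contact_force': [1.595, -1.7771, 1.2737], 'gripper_force': 4.1273, 'opening': 0.0603}
phi 104.35
tcp u(toward free) 0.0395 lat off midline -0.0005 tool-y along case y -1.0
0.01 58 67 61 56 55 55 58 53 61 64 58 58 61 59 98 103 105 103 100 104 102 103 102 104 102 88 81 81 73 74 81 78 82 85 80 81 81
0.02 57 64 52 62 53 59 64 57 57 63 56 54 68 102 103 101 105 101 107 102 106 108 101 103 101 96 73 77 79 77 77 78 80 81 78 84 83
0.035 57 53 54 53 63 57 63 58 60 62 74 101 104 85 100 102 104 99 99 98 98 106 102 96 102 71 76 90 82 97 92 88 81 80 83 80 87
0.05 61 55 55 51 55 55 56 57 69 104 94 69 69 100 100 106 101 106 101 100 103 107 102 105 107 79 82 75 75 82 92 83 88 90 82 87 82
0.065 93 93 91 91 90 83 84 103 85 72 69 72 84 100 102 104 100 101 104 105 103 83 77 58 86 65 68 79 82 77 71 77 75 67 85 85 93
0.08 88 89 87 88 82 88 85 96 71 67 71 81 100 94 103 105 103 98 103 78 64 80 44 29 33 33 35 28 69 76 79 78 76 76 75 88 84
```

Call:
carry_out(deltas=[[[0.41, 0, 0, 0, 0], [0.43, 0, 0, 0, 0], [0.5, 0, 0, 0, 0], [0.5, 0.02, 0, 0, 0], [0.5, 0.03, 0, 0, 0], [0.5, 0.03, 0, 0, 0], [0.5, 0.004, 0, 0, 0], [0.45, 0, 0, 0, 0], [0.41, 0, 0, 0, 0], [0.403, 0, 0, 0, 0]]])

```text
clock: 39.95
ee_pos: [0.6069, 0.1391, 0.0912]
orientation: [0.0, 0.613, 0.79, -0.0]
contact_force: [0.2, -0.2, 0.8]
opening: 0.0602
gripper_force: 3.5
```

```bash
python3 g.py; python3 up.py
```

```text
{'clock': 39.95, 'ee_pos': [0.6069, 0.1391, 0.0912], 'contact_force': [0.1623, -0.1812, 0.802], 'gripper_force': 3.4876, 'opening': 0.0602}
phi 104.33
tcp u(toward free) 0.0227 lat off midline -0.0006 tool-y along case y -1.0
0.01 57 63 61 61 52 50 60 57 61 60 60 60 60 61 102 109 103 106 100 104 106 107 103 102 105 92 82 83 74 73 78 86 81 83 88 77 78
0.02 53 59 56 58 51 61 67 58 60 63 54 53 73 104 103 103 106 98 100 108 105 104 101 105 104 111 74 74 80 79 78 76 79 91 87 97 83
0.035 61 56 58 61 64 57 60 60 63 59 75 101 99 74 99 103 103 108 101 105 104 105 100 104 100 91 81 78 86 93 92 87 84 82 83 80 84
0.05 56 54 55 59 56 57 58 57 73 112 104 71 70 80 101 104 98 104 101 101 105 103 112 103 103 86 82 83 89 86 91 90 96 87 80 89 83
0.065 94 95 89 94 89 87 84 103 93 76 72 78 71 78 102 108 77 71 59 77 67 45 86 107 106 100 67 74 76 85 82 90 91 88 86 87 90
0.08 87 90 86 89 83 81 83 101 87 69 71 74 80 102 73 77 57 29 33 26 29 28 34 103 86 78 77 76 71 81 92 88 96 91 94 88 86
```

Call:
carry_out(deltas=[[[0.403, -0.0225, 0, -0.005, 0], [0.403, -0.023, 0, -0.004, 0], [0.403, -0.0235, 0, -0.0025, 0], [0.403, -0.0235, 0, -0.0015, 0], [0.403, -0.0235, 0, -0.0005, 0], [0.403, -0.0235, 0, 0.001, 0], [0.403, -0.0235, 0, 0.0025, 0], [0.403, -0.0232, 0, 0.0035, 0], [0.403, -0.023, 0, 0.0045, 0], [0.403, -0.023, 0, 0.006, 0]]])

```text
clock: 41.0
ee_pos: [0.6184, 0.0946, 0.0909]
orientation: [-0.0, 0.613, 0.79, 0.0]
contact_force: [-3.0, 1.6, 7.5]
opening: 0.06
gripper_force: 4.9
```

```bash
sed -i 's/np.arange(-.03,.08,.003)/np.arange(-.01,.13,.004)/' up.py; python3 g.py; python3 up.py
```

```text
{'clock': 41.0, 'ee_pos': [0.6184, 0.0946, 0.0909], 'contact_force': [-2.9542, 1.5959, 7.4567], 'gripper_force': 4.9037, 'opening': 0.06}
phi 104.35
tcp u(toward free) 0.0688 lat off midline -0.0004 tool-y along case y -1.0
0.01 60 60 59 61 63 58 59 57 54 55 57 55 57 62 57 60 95 105 103 102 103 103 105 103 103 87 81 81 81 78 84 84 84 84 86
0.02 58 61 59 54 55 56 58 59 65 62 59 50 54 53 50 101 105 99 102 100 107 107 102 103 106 88 81 80 75 76 81 85 89 86 83
0.035 56 63 52 55 54 52 55 62 64 60 60 57 52 100 103 81 95 102 105 103 105 103 104 102 109 82 86 101 89 93 85 87 88 88 91
0.05 61 56 55 54 57 56 57 59 61 62 56 58 111 76 72 72 98 104 106 104 99 101 105 105 103 94 85 85 88 93 83 82 91 95 92
0.065 83 85 85 88 94 86 89 93 91 93 96 84 72 73 77 68 96 105 88 79 74 73 60 93 107 81 73 88 86 84 85 85 95 88 88
0.08 85 82 79 86 81 87 88 86 85 84 105 87 70 70 75 84 106 55 77 40 32 35 32 45 89 88 77 89 90 93 93 98 89 92 135
```

Call:
carry_out(deltas=[[[0.2, 0, 0, 0, 0], [0.2, 0, 0, 0, 0], [0.2, 0, 0, -0.03, 0], [0.2, 0.06, 0, 0, 0], [0.2, 0.06, 0, 0, 0], [0.2, 0.06, 0, 0, 0], [0.2, 0.06, 0, 0, 0], [0.2, 0.06, 0, 0, 0], [0.2, 0, 0, 0, 0], [0.2, 0, 0, 0.015, 0]]])

```text
clock: 42.05
ee_pos: [0.6037, 0.153, 0.0936]
orientation: [0.0, 0.613, 0.79, 0.0]
contact_force: [0.0, -0.0, -3.9]
opening: 0.0594
gripper_force: 28.0
```

Call:
carry_out(deltas=[[[0.2, 0, 0, 0.005, 0], [0.2, 0, 0, 0.004, 0], [0.2, 0, 0, 0.003, 0], [0.2, 0, 0, 0, 0], [0.2, 0, 0, 0, 0], [0.2, 0, 0, 0, 0], [0.2, 0, 0, 0, 0], [0.2, 0, 0, 0, 0], [0.2, 0, 0, 0, 0], [0.2, 0, 0, 0, 0]]])

```text
clock: 43.05
ee_pos: [0.6035, 0.1526, 0.0911]
orientation: [0.0, 0.613, 0.79, 0.0]
contact_force: [0.4, 0.0, -2.4]
opening: 0.0598
gripper_force: 28.1
```

```bash
sed -i 's/np.arange(-.01,.13,.004)/np.arange(-.03,.09,.003)/' up.py; python3 g.py; python3 up.py
```

```text
{'clock': 43.05, 'ee_pos': [0.6035, 0.1526, 0.0911], 'contact_force': [0.4436, 0.0427, -2.3773], 'gripper_force': 28.053, 'opening': 0.0598}
phi 104.35
tcp u(toward free) 0.0089 lat off midline -0.0007 tool-y along case y -1.0
0.01 56 56 59 59 59 52 59 55 93 105 103 103 103 101 108 101 105 103 105 105 77 75 80 78 85 79 86 84 80 74 75 82 86 93 85 87 89 96 93 87
0.02 60 57 59 60 59 62 60 96 104 98 108 102 98 101 103 105 106 101 107 107 85 72 71 74 72 75 72 78 77 86 80 80 89 89 87 89 83 83 85 91
0.035 58 56 56 60 56 68 108 88 97 104 104 105 104 103 101 105 105 102 100 108 73 63 82 79 85 84 90 86 81 92 90 89 82 86 85 81 88 85 83 92
0.05 60 58 52 63 104 88 72 72 82 100 103 103 104 101 106 106 106 104 104 105 92 73 89 93 93 86 87 88 92 88 87 88 93 92 85 84 90 89 90 88
0.065 92 93 105 85 80 76 76 73 70 104 104 83 67 79 70 51 83 66 108 109 86 74 69 76 77 87 88 86 96 90 87 95 93 88 88 88 91 89 88 85
0.08 89 87 100 83 72 67 70 73 108 90 72 74 28 29 30 29 27 53 80 85 102 73 73 77 73 72 90 88 90 91 96 86 93 90 93 91 88 92 85 90
```

Call:
carry_out(deltas=[[[0.2, 0, 0, 0.003, 0], [0.38, 0, 0, 0, 0], [0.41, 0, 0, 0, 0], [0.43, 0, 0, 0, 0], [0.46, 0, 0, 0, 0], [0.46, 0, 0, -0.04, 0], [0.46, 0, 0, -0.05, 0], [0.43, 0, 0, 0, 0], [0.41, 0, 0, 0, 0], [0.404, 0, 0, 0, 0]]])

```text
clock: 44.1
ee_pos: [0.6035, 0.1525, 0.1086]
orientation: [0.0, 0.613, 0.79, 0.0]
contact_force: [-0.3, -0.1, 2.4]
opening: 0.06
gripper_force: 1.4
```

Call:
carry_out(deltas=[[[0.404, 0, 0, 0, 0], [0.404, -0.01, 0, 0.004, 0], [0.404, -0.02, 0, 0.004, 0], [0.404, -0.02, 0, 0, 0], [0.404, -0.02, 0, 0, 0], [0.404, -0.02, 0, 0, 0], [0.404, 0, 0, 0, 0], [0.404, 0, 0, 0, 0], [0.404, 0, 0, 0, 0], [0.404, 0, 0, 0, 0]]])

```text
clock: 45.1
ee_pos: [0.6079, 0.1353, 0.1067]
orientation: [-0.0, 0.613, 0.79, -0.0]
contact_force: [0.2, -0.5, -1.4]
opening: 0.0598
gripper_force: 1.7
```

```bash
python3 g.py; python3 up.py
```

```text
{'clock': 45.1, 'ee_pos': [0.6079, 0.1353, 0.1067], 'contact_force': [0.2337, -0.4927, -1.39], 'gripper_force': 1.6922, 'opening': 0.0598}
phi 104.37
tcp u(toward free) 0.0267 lat off midline -0.0005 tool-y along case y -1.0
0.01 58 65 64 60 56 60 60 48 53 94 107 110 105 101 101 101 104 103 104 107 83 74 80 79 80 83 86 77 72 72 73 82 83 82 83 82 86 95 87 81
0.02 54 60 56 62 56 59 58 53 113 106 102 98 101 99 102 101 102 107 104 102 113 71 65 69 72 72 74 78 77 80 73 81 86 89 89 89 82 82 87 88
0.035 55 56 54 53 58 51 101 108 82 86 105 103 102 101 96 105 102 104 104 106 106 110 57 69 84 89 94 86 86 88 89 88 79 80 84 83 85 88 85 93
0.05 61 60 58 56 101 104 96 76 72 79 97 103 103 104 103 103 103 101 106 103 103 104 97 75 77 87 79 90 87 86 86 79 95 87 86 87 85 93 91 89
0.065 90 91 107 100 86 77 79 79 75 74 67 106 106 102 106 101 100 98 100 102 104 106 105 94 63 72 80 82 88 85 84 94 91 84 86 89 90 87 81 82
0.08 86 89 96 99 90 77 77 74 77 76 72 104 108 107 103 100 105 84 72 75 103 85 62 84 78 68 78 74 68 80 80 91 91 90 89 86 86 87 89 92
```

Call:
carry_out(deltas=[[[0.404, -0.026, 0, -0.002, 0], [0.404, -0.028, 0, 0.001, 0], [0.4035, -0.028, 0, 0.004, 0], [0.403, -0.028, 0, 0.008, 0], [0.403, -0.027, 0, 0.008, 0], [0.403, -0.024, 0, 0.009, 0], [0.403, -0.023, 0, 0.01, 0], [0.403, -0.022, 0, 0.01, 0], [0.403, 0, 0, 0, 0], [0.403, 0, 0, 0, 0]]])

```text
clock: 46.15
ee_pos: [0.6182, 0.0949, 0.0971]
orientation: [0.0, 0.613, 0.79, -0.0]
contact_force: [-0.2, -1.8, 2.7]
opening: 0.0598
gripper_force: 3.1
```

```bash
sed -i 's/np.arange(-.03,.09,.003)/np.arange(-.02,.13,.004)/' up.py; python3 g.py; python3 up.py
```

```text
{'clock': 46.15, 'ee_pos': [0.6182, 0.0949, 0.0971], 'contact_force': [-0.1648, -1.7839, 2.716], 'gripper_force': 3.1431, 'opening': 0.0598}
phi 104.34
tcp u(toward free) 0.0684 lat off midline -0.0003 tool-y along case y -1.0
0.01 55 50 59 54 59 62 56 63 50 46 73 109 105 90 83 83 72 83 87 72 75 83 84 82 79 76 81 80 77 82 80 79 93 77 83 82 96 89
0.02 54 54 57 62 58 53 87 100 109 101 106 100 105 100 103 93 67 79 74 73 76 80 81 82 82 75 80 82 80 88 86 78 82 86 93 82 85 84
0.035 54 52 65 57 81 120 125 121 117 106 103 103 104 101 104 97 104 107 77 67 83 82 80 78 84 82 83 89 93 93 97 94 91 79 91 87 90 87
0.05 58 60 56 112 123 85 81 80 77 118 122 104 98 102 103 101 96 101 101 106 98 76 71 82 87 84 85 89 87 87 81 88 86 83 91 92 87 90
0.065 93 83 126 102 82 83 78 79 90 83 80 111 122 109 103 103 107 103 104 103 101 104 109 92 75 72 81 80 84 74 90 86 86 86 88 91 89 94
0.08 118 125 121 88 81 82 84 79 85 89 81 82 81 73 123 121 108 102 104 113 64 52 33 31 37 24 78 81 72 73 92 86 93 92 91 85 93 178
```

Call:
carry_out(deltas=[[[0.403, -0.021, 0, 0.012, 0], [0.403, -0.0205, 0, 0.013, 0], [0.403, -0.02, 0, 0.0135, 0], [0.403, -0.0195, 0, 0.014, 0], [0.403, -0.0185, 0, 0.015, 0], [0.403, -0.017, 0, 0.0165, 0], [0.403, -0.0165, 0, 0.0175, 0], [0.403, -0.016, 0, 0.018, 0], [0.403, -0.015, 0, 0.019, 0], [0.403, -0.0145, 0, 0.02, 0]]])

```text
clock: 47.2
ee_pos: [0.627, 0.0602, 0.0651]
orientation: [0.0, 0.613, 0.79, -0.0]
contact_force: [0.3, -3.2, 1.4]
opening: 0.0601
gripper_force: 3.4
```

```bash
python3 g.py; python3 up.py
```

```text
{'clock': 47.2, 'ee_pos': [0.627, 0.0602, 0.0651], 'contact_force': [0.2626, -3.229, 1.4045], 'gripper_force': 3.3712, 'opening': 0.0601}
phi 104.34
tcp u(toward free) 0.1043 lat off midline 0.0 tool-y along case y -1.0
0.01 57 57 56 54 57 62 58 61 60 61 59 57 109 102 104 116 92 49 56 77 76 78 88 81 84 83 86 78 82 86 80 85 95 83 81 89 90 85
0.02 54 58 59 62 63 53 57 61 61 56 53 106 105 104 102 102 102 105 107 105 110 94 77 85 83 75 82 83 73 80 80 75 76 75 86 85 77 79
0.035 53 58 62 64 61 59 55 61 77 132 117 103 105 103 107 99 109 106 103 100 101 103 104 105 106 103 105 109 75 71 79 72 71 62 80 81 90 83
0.05 61 61 55 54 57 54 54 140 145 105 86 88 102 119 146 150 152 130 105 98 106 101 106 101 106 106 103 105 66 70 78 35 37 36 29 82 83 77
0.065 70 53 57 60 61 54 148 125 92 99 96 112 113 117 95 92 95 93 84 106 115 138 151 151 152 127 103 104 55 67 69 30 33 36 35 37 36 38
0.08 88 85 87 82 141 139 99 98 92 94 92 95 90 91 92 93 95 94 114 108 147 145 146 146 147 150 147 147 111 29 35 31 37 41 36 36 35 40
```

Call:
carry_out(deltas=[[[0.403, -0.012, 0, 0.015, 0], [0.403, -0.011, 0, 0.016, 0], [0.403, -0.009, 0, 0.016, 0], [0.403, -0.008, 0, 0.017, 0], [0.403, -0.007, 0, 0.017, 0], [0.403, -0.006, 0, 0.017, 0], [0.403, -0.005, 0, 0.017, 0], [0.403, -0.004, 0, 0.017, 0], [0.403, 0, 0, 0, 0], [0.403, 0, 0, 0, 0]]])

```text
clock: 48.25
ee_pos: [0.6297, 0.0491, 0.0388]
orientation: [-0.0, 0.613, 0.79, -0.0]
contact_force: [1.1, -1.1, -2.1]
opening: 0.0599
gripper_force: 3.2
```

```bash
python3 g.py; python3 side2.py .04 .055 .07 .085 .1 .11
```

```text
{'clock': 48.25, 'ee_pos': [0.6297, 0.0491, 0.0388], 'contact_force': [1.1375, -1.1169, -2.1206], 'gripper_force': 3.2476, 'opening': 0.0599}
phi 104.38
tcp u(toward free) 0.1157 lat off midline 0.0002 tool-y along case y -1.0
0.04 52 56 50 97 105 105 102 104 106 105 101 126 128 116 106 104 118 127 102 104 108 102 101 114 126 130 120 88 92 85 82 88 84
0.055 56 57 49 55 111 101 106 107 100 108 104 104 129 126 100 103 104 102 99 102 131 115 108 111 114 175 112 76 89 86 88 81 82
0.07 54 53 56 62 85 103 108 106 105 109 104 105 116 129 122 121 113 106 142 174 175 179 172 173 173 170 183 108 44 41 83 32 32
0.085 55 58 57 54 57 113 109 105 103 104 107 108 102 116 174 178 173 174 175 176 171 177 172 176 172 155 164 165 26 30 105 33 30
0.1 89 50 54 54 51 74 113 108 109 103 102 106 108 187 178 179 178 178 184 187 152 114 26 30 36 29 34 36 32 31 33 29 32
0.11 75 77 81 90 78 71 75 80 81 76 83 76 83 75 32 31 35 36 33 33 46 31 37 43 36 81 68 24 38 37 37 33 34
```

Call:
carry_out(deltas=[[[0.403, -0.003, 0, 0.01, 0], [0.403, -0.003, 0, 0.01, 0], [0.403, -0.002, 0, 0.01, 0], [0.403, -0.002, 0, 0.01, 0], [0.403, -0.001, 0, 0.01, 0], [0.403, 0, 0, 0.01, 0], [0.403, 0, 0, 0.006, 0], [0.403, 0, 0, 0, 0], [0.403, 0, 0, 0, 0], [0.403, 0, 0, 0, 0]]])

```text
clock: 49.3
ee_pos: [0.6307, 0.0463, 0.0262]
orientation: [0.0, 0.613, 0.79, -0.0]
contact_force: [-1.1, -2.5, 5.0]
opening: 0.0599
gripper_force: 4.0
```

```bash
python3 g.py; python3 side2.py .04 .055 .07 .085 .1
```

```text
{'clock': 49.3, 'ee_pos': [0.6307, 0.0463, 0.0262], 'contact_force': [-1.1336, -2.5495, 5.0041], 'gripper_force': 4.0059, 'opening': 0.0599}
phi 104.34
tcp u(toward free) 0.1186 lat off midline 0.0 tool-y along case y -1.0
0.04 48 49 58 107 107 101 105 101 101 101 102 128 124 107 107 112 136 101 110 105 107 106 119 125 124 86 88 91 91 87 84 91 85
0.055 57 59 55 111 107 105 102 99 107 100 104 125 120 106 107 107 105 103 103 110 115 117 113 119 123 85 85 87 85 85 91 84 82
0.07 56 47 65 105 106 103 97 103 105 101 119 123 127 132 128 113 111 111 153 182 185 183 182 183 186 50 58 75 44 29 34 34 36
0.085 56 57 62 112 108 105 109 105 105 108 104 127 146 187 184 181 187 177 183 183 180 184 170 168 171 23 32 32 29 32 29 30 27
0.1 59 55 54 110 106 104 103 108 109 99 123 189 181 183 184 186 182 165 150 151 22 34 36 29 33 35 37 42 33 37 34 37 31
```

Call:
carry_out(deltas=[[[0.406, 0, 0, 0, 0], [0.415, 0, 0, 0, 0], [0.45, 0, 0, 0, 0], [0.6, 0, 0, 0, 0], [0.8, 0, 0, 0, 0], [0.8, 0, 0, -0.05, 0], [0.8, 0, 0, -0.1, 0], [0.8, 0, 0, -0.15, 0], [0, 0, 0, -0.1, 0], [-1, 0.1, 0, 0, 0]]])

```text
clock: 50.35
ee_pos: [0.6287, 0.063, 0.1099]
orientation: [0.003, 0.615, 0.788, 0.002]
contact_force: [0.8, -0.4, -0.0]
opening: 0.0497
gripper_force: 0.0
```

Call:
carry_out(deltas=[[[-1, 0.1, 0, 0, 0], [-1, 0.15, 0, 0, 0], [-1, 0.045, 0, 0, 0], [-1, 0, 0, 0.05, 0], [-1, 0, 0, 0.1, 0], [-1, 0, 0, 0.06, 0], [-1, 0, 0, 0, 0], [-1, 0, 0, 0, 0], [-1, 0, 0, 0, 0], [-1, 0, 0, 0, 0]]])

```text
clock: 51.35
ee_pos: [0.6115, 0.123, 0.0647]
orientation: [0.0, 0.613, 0.79, 0.0]
contact_force: [0.1, -0.1, -0.4]
opening: -0.0003
gripper_force: 0.0
```

```bash
python3 g.py; python3 side2.py .035 .055 .07 .085 .1 .12
```

```text
{'clock': 51.35, 'ee_pos': [0.6115, 0.123, 0.0647], 'contact_force': [0.0932, -0.0733, -0.3927], 'gripper_force': 0.0, 'opening': -0.0003}
phi 104.34
tcp u(toward free) 0.0396 lat off midline -0.0009 tool-y along case y -1.0
0.035 80 81 70 109 99 105 105 102 102 100 112 188 185 100 108 102 141 81 24 26 28 31 25 36 33 33 35 34 33 37 49 33 34
0.055 88 79 76 108 103 103 107 107 119 104 106 174 163 100 107 104 109 106 105 111 115 117 115 143 23 46 52 58 69 70 66 74 74
0.07 83 79 79 107 105 102 106 101 106 104 136 178 161 136 124 115 116 115 156 184 180 180 186 178 189 79 91 75 87 90 86 93 91
0.085 82 83 84 107 108 109 103 106 118 102 120 179 169 168 174 168 175 186 181 187 183 185 181 185 188 76 96 96 92 92 92 90 88
0.1 82 79 75 108 106 107 104 107 102 106 144 191 180 184 185 182 186 183 185 182 189 188 96 89 87 86 89 87 87 142 188 185 186
0.12 89 80 81 112 106 107 110 110 107 101 149 191 184 187 168 90 92 91 94 90 97 96 96 90 179 184 178 180 184 187 185 180 182
```

Call:
carry_out(deltas=[[[-1, 0, 0, 0.01, 0], [-1, 0, 0, 0.01, 0], [-1, 0, 0, 0.005, 0], [-1, 0, 0, 0.003, 0], [-1, 0, 0, 0, 0], [-1, 0, 0, 0.003, 0], [-1, 0, 0, 0, 0], [-1, 0, 0, 0, 0], [-1, 0, 0, 0, 0], [-1, 0, 0, 0, 0]]])

```text
clock: 52.4
ee_pos: [0.6113, 0.1231, 0.0598]
orientation: [0.001, 0.613, 0.79, -0.0]
contact_force: [-4.1, -2.2, 14.9]
opening: 0.0
gripper_force: 7.2
```

Call:
carry_out(deltas=[[[-1, 0, 0, -0.05, 0], [-1, 0, 0, -0.1, 0], [-1, 0, 0, -0.2, 0], [-1, 0, 0, -0.2, 0], [-1, -0.2, 0, -0.2, 0], [-1, -0.25, 0, 0, 0], [-1, -0.25, 0, 0, 0], [-1, -0.25, 0, 0, 0], [-1, -0.25, 0, 0, 0], [-1, -0.2, 0, 0, 0]]])

```text
clock: 53.4
ee_pos: [0.6794, -0.1477, 0.2031]
orientation: [0.0, 0.614, 0.789, -0.0]
contact_force: [1.9, 0.5, -0.9]
opening: 0.0
gripper_force: 0.0
```

```bash
python3 g.py; python3 side2.py .035 .055 .07 .085 .1 .12
python3 - <<'E'
from h import *
i=capture('top');v=cv2.cvtColor(i,cv2.COLOR_RGB2HSV)
m=((v[:,:,2]>130)).astype(np.uint8);m[:,:92]=0;m[:,236:]=0;m[:105]=0;m[265:]=0
c=max(cv2.findContours(m,0,2)[0],key=cv2.contourArea);a=cv2.boxPoints(cv2.minAreaRect(c));print(a.round(1).tolist());P=onz('top',a,.035)[:,:2];print(P.round(4).tolist(),[np.linalg.norm(P[k]-P[k-1]).round(3) for k in range(4)])
E
```

```text
{'clock': 53.4, 'ee_pos': [0.6794, -0.1477, 0.2031], 'contact_force': [1.9013, 0.5489, -0.9454], 'gripper_force': 0.0, 'opening': 0.0}
phi 104.21
tcp u(toward free) 0.3186 lat off midline 0.0022 tool-y along case y -1.0
0.035 72 70 67 103 102 92 95 97 94 96 95 117 115 98 100 96 128 95 94 97 103 99 106 115 115 83 79 78 83 82 80 74 81
0.055 75 73 74 98 98 92 97 96 107 94 102 118 111 97 95 103 100 96 97 101 106 111 106 169 175 77 80 81 88 87 90 77 81
0.07 80 72 74 98 99 98 100 99 97 90 135 179 171 124 118 104 108 105 115 119 113 121 173 169 173 74 89 84 92 88 81 83 80
0.085 78 76 78 97 100 100 102 95 113 99 113 186 173 173 175 158 108 117 116 122 116 122 174 173 173 74 92 87 89 81 90 86 80
0.1 78 76 67 104 102 105 96 98 96 99 133 178 171 174 173 105 121 109 114 114 180 175 86 79 82 85 82 84 80 131 178 170 172
0.12 81 76 75 103 98 104 100 97 99 100 135 183 172 175 154 76 89 80 87 86 92 90 83 85 167 175 168 167 170 176 169 165 173
[[152.60000610351562, 144.0], [206.60000610351562, 132.0], [213.39999389648438, 162.8000030517578], [159.39999389648438, 174.8000030517578]]
[[0.6375, 0.1419], [0.6637, 0.0393], [0.6032, 0.0236], [0.5774, 0.1249]] [np.float64(0.062), np.float64(0.106), np.float64(0.062), np.float64(0.105)]
```

```bash
python3 -c "
from cell import *
print(finish_job())"
```

```text
the job is handed in; nothing more can be done
None
```

The disc is in the pocket, the lid is shut, and the case lies flat on its lid on the mat. I handed the job in at about 53 s. My first two tries at turning it tilted the lid open about 10° over the disc before I re-shut it and flipped it from the hinged end.

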